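Load a valve block into the fence corner of the drilling fixture

ROBOT

A 6-joint arm with a two-finger parallel gripper is mounted at the origin on the work surface. World frame = base frame: x ahead of the robot, y to its left, z up, the work surface at z = 0. Lengths are in mm, angles in rad, forces in N, time in s.
With the tool pointing down it reaches from about 350 to 925 mm from the base axis. Payload 6.4 kg.
Tool frame: the origin (TCP) lies midway between the tips of the shut fingers; the grasp point (between the pads) lies 19 mm behind it; z points along the fingers, y is the direction in which the jaws open and shut (so a half turn about z gives the same grasp; the last joint's range is limited). The gripper opens to 94 mm and grips with 3 to 60 N. Pads are 16 mm wide; open, the fingers measure 119 mm over their backs; the gripper's body (75 mm by 177 mm) begins 78 mm behind the grasp point.
Start: joints at [-1.319, 0.245, 1.558, -0, 1.339, -0.174], TCP at [268.488, -591.97, 205.455] pointing down, gripper open.
Joint ranges: [-3.13, 3.13], [-1.02, 2.26], [0.13, 2.54], [-0.95, 4.09], [0.21, 2.88], [-2.74, 2.74]. Speed limits (rad/s): [2.57, 2.57, 3.14, 3.14, 3.14, 3.14].

INTERFACE

Orientations are given as a rotation vector (axis times angle).
In Python, from bench import manip gives the robot as it stands. The module is installed in compiled form; this text tells all that it offers.
- The arm moves only by the shell command python3 -m pendant 'ROWS'. ROWS is text: rows parted by semicolons, each of 7 numbers parted by spaces: the shift along the tool's x, y, z in units of 25 mm (1.0 is 25 mm), then the turn, a rotation vector about the tool's x, y, z in units of 5 degrees (1.0 is 5 degrees), then the gripper command: -1 is shut, 1 is fully open, values between are in proportion. In form: dx dy dz ax ay az hand; .... A call has 1 to 8 rows; each row shifts and turns the commanded pose from where the row before left it, along the tool's axes as they then stand; what a row does not reach is not made up. A row lasts 1/10 s, in which the tool goes at most 50 mm and 8.59 degrees, less where a joint would pass 70% of its speed; a pose out of reach is approached as far as the arm can. A call with a number of a shift or a turn outside -1 to 1 is refused whole. A call with a gripper value outside its range is refused whole. The fingers move at their own pace and stop on an object; the grip force is fixed at half the most. Time passes only in rows, so rows that do not move let the fingers close. It gives the time, the measured TCP pose, the force and the opening at its end, in the units of the state.
- manip.read_state(): the state, without advancing time (a new reading comes with each control period).
- manip.read_camera(name): name is "side" or "top" or "wrist"; returns the picture (480x640x3 uint8, red, green, blue); there is no depth.
- manip.camera_model(name): a dict with "fx", "fy", "cx", "cy" (pixels), "eye" and "orientation" of the camera in the world. Camera axes: x right, y down, z forward; pixel columns grow to the right and rows downward; lengths in mm; the calibration is good to about 2 mm. A picture is of the moment at which its call begins: read the wrist's pose just before it. camera_model takes no time and is no camera call; for the wrist camera it gives the pose at the moment of the call.
- manip.finish_job(): hands the job in, once; it reports no verdict.
The state is a dict: "time_s": time; "joint_positions": joint angles; "qvel": joint speeds; "effort": joint torques, N m; "tcp_pos": TCP position; "ee_rot": TCP orientation; "force": force on the tool from outside, world axes, zero at the start; "wrist_torque": the same for the moment, N m; "opening": finger opening in mm.
Only numpy, scipy, OpenCV 4.12 (cv2) and the standard library are available. Lean on these libraries where they do the work, as an engineer would, in place of code of your own. Each camera call takes 0.05 s, during which the arm holds its last target.

TASK

Take the aluminium valve block out of the blue divider rack and load it in the drilling fixture: laid down gently on the steel plate with its ported face up and its plain end towards the short end stop, pushed fully home so that it sits square and flush against both the long fence and the end stop. Do not drop it or let it topple over, let go of it, and leave the other parts, the oil bottle and the spanner where they are.

Things in the scene. Friction and masses are not known exactly. Their poses are not given: they have to be found in the camera images.
- block: Aluminium valve block 100 x 50 x 45 mm, about 0.6 kg, brass hexagon fitting (23 mm wide, 14 mm long) mid one end. Starts standing on its plain end in any of the rack's slots. Origin: centre of the plain end. z: along its length to the fitting (up at the start); -x: normal of the ported broad face (100 x 50); y across its width. Loaded: z along fixture +y, -x up, -y side on the long fence.
- port_face (a point): Centre of the block's ported face (two black 17 mm ports with bright rims, six small holes), 22.5 mm from the block's long axis, 50 mm from the plain end; axes as the block's.
- side_near_plain_end (a point): Point on the block's -y side face (100 x 45 mm, the side that goes to the long fence), mid-thickness, 10 mm from the plain end; axes as the block's. Sliding the block over the plate takes up to about 12 N.
- side_near_fitting (a point): Point on the same side face, mid-thickness, 90 mm from the plain end; axes as the block's.
- jig: Drilling fixture fixed to the bench on the robot's left or right (varies): dark steel plate 190 (x) x 210 (y) x 16 mm, turned up to 0.25 rad, with two bright steel fence bars 20 mm wide, standing 20 mm above the plate. Origin: centre of the plate's underside; z up, x towards the long fence (far from the robot), y along the long fence, away from the short end stop.
- corner (a point): Where the faces of the fences would meet, level with the plate's top (16 mm above the bench); axes as the fixture's. Long fence's face: x = 0 (bar at y 12 to 162 mm); end stop's face: y = 0 (bar at x -10 to -95 mm); the corner is left open. Free plate: x -140 to 0, y 0 to 140 mm. The loaded block fills x -50 to 0, y 0 to 100 mm (fitting to 114), 45 mm high.
- clamp (a point): Foot of the open hold-down clamp and its riser behind the long fence, on the plate; axes as the fixture's. Fixed, stays open. Its steel body fills x -14 to 14, y -24 to 24 mm, up to 115 mm above the plate; the red grip leans back to x +55 mm, 147 mm above the plate; the rubber pad juts forward to x -28 mm (over the long fence), 100 to 116 mm above the plate.
- rack: Blue divider rack, fixed, on the other side from the fixture, turned up to 0.8 rad. 110 (x) x 205 (y) mm; base 6 mm thick, 18 mm high lips along its long edges, four dividers 3 mm thick, 90 mm high, 104 mm long in x, at y -99, -33, 33, 99 mm: three slots, open at their x ends above the lips. Origin: centre of underside; z up. The ported face of the block looks to its -x (within 0.08 rad).
- bonnet: Grey spring bonnet 100 mm tall, flanged foot 50 mm across, standing in a slot of the rack. Leave it. Origin: centre of the underside, z up.
- cartridge: Brass valve cartridge with steel stem, 103 mm tall, 44 mm across, standing in a slot of the rack. Leave it. Origin: centre of the underside, z up.
- oil: White oil bottle with red cap, 150 mm tall, 54 mm across, standing on the bench midway between rack and fixture. Leave it. Origin: centre of the underside, z up.
- spanner: Steel spanner 150 mm long, under 20 mm high, lying on the bench between rack and fixture, nearer the robot than the bottle. Leave it. Origin: centre of the underside, x along its length.
Things that resemble listed ones, but are neither listed nor needed, are in the scene too. Several things have the shape of the cartridge; the one meant has the colours described above.

How it is judged:
By the outcome, as a careful person would: the job done as asked, in the order asked, and still so for the second after the job is handed in, with the robot touching nothing.
It also fails if it takes over 67 s, if anything falls off the work surface, if the arm or the gripper's body presses on something with over 40 N, if the wrist force passes 120 N, or if a joint passes its speed limit or range.

## Working session

There is one attempt and no reset: what is moved stays moved. The work goes in short steps, Python scripts to look and compute and a shell command to move; the robot and the scene stay as the last step left them, time stands still between calls to the robot, and variables do not carry over. Pictures are saved under pics/ and viewed, and the job is handed in when it is done.

```bash
mkdir -p pics; python3 - <<'E'
from bench import manip
import cv2
print(manip.read_state())
for n in ["side","top","wrist"]:
    m=manip.camera_model(n); print(n,m)
    im=manip.read_camera(n); cv2.imwrite(f"pics/a_{n}.png",im[:,:,::-1])
E
ls
```

```text
{'time_s': 0.0, 'joint_positions': array([-1.31907311e+00,  2.45762493e-01,  1.55899236e+00, -7.08388978e-06,
        1.33865620e+00, -1.74110811e-01]), 'qvel': array([-1.45461991e-04, -1.18573470e-03, -1.49372347e-03, -3.71577586e-04,
        9.05458835e-05, -2.56108605e-04]), 'effort': array([-1.50385684e-03, -4.15832841e+01, -3.14608383e+01,  6.83488534e-02,
        3.32352903e-02, -1.54277018e-04]), 'tcp_pos': array([ 268.35253153, -591.38123221,  204.38997523]), 'ee_rot': array([-3.06887504e+00, -6.63474642e-01,  1.21563711e-04]), 'force': array([-0.55468419, -0.11402539, -0.36959298]), 'wrist_torque': array([-0.01742349,  0.03737385, -0.08651141]), 'opening': 94.12974753014129}
side {'fx': 555.1083631903293, 'fy': 555.1083631903293, 'cx': 320.25655267611285, 'cy': 237.93866702341637, 'eye': array([424.7136033 , 888.2783447 , 686.26294073]), 'orientation': array([-0.12735079,  2.71625633, -1.45344718])}
top {'fx': 472.7193157044758, 'fy': 472.7193157044758, 'cx': 318.03881560183606, 'cy': 245.76693927622696, 'eye': array([ 394.8326127 ,   -4.11181053, 1082.60738369]), 'orientation': array([-2.1188155 ,  2.14178904, -0.14479557])}
wrist {'fx': 350.93862389823136, 'fy': 350.93862389823136, 'cx': 319.3486619916139, 'cy': 237.5607913489502, 'eye': array([ 330.83840398, -564.18851048,  384.12953296]), 'orientation': array([ 2.46894214, -1.59174475, -0.19194654])}
pics
```

View pics/a_top.png

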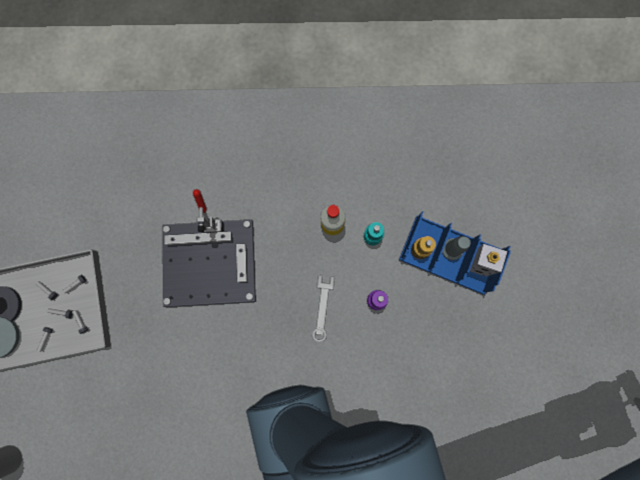

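View pics/a_side.png

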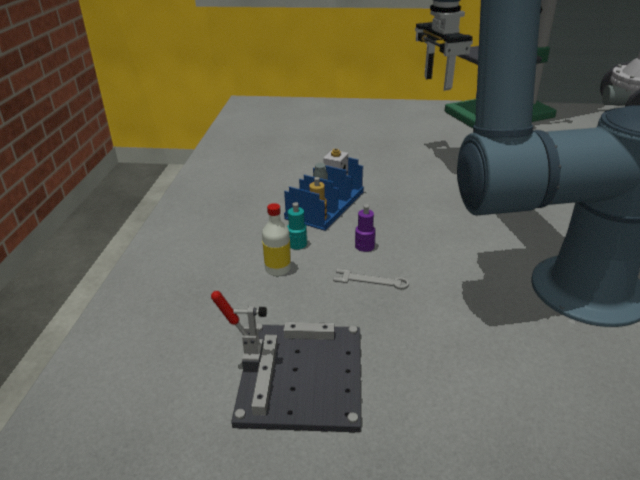

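View pics/a_wrist.png

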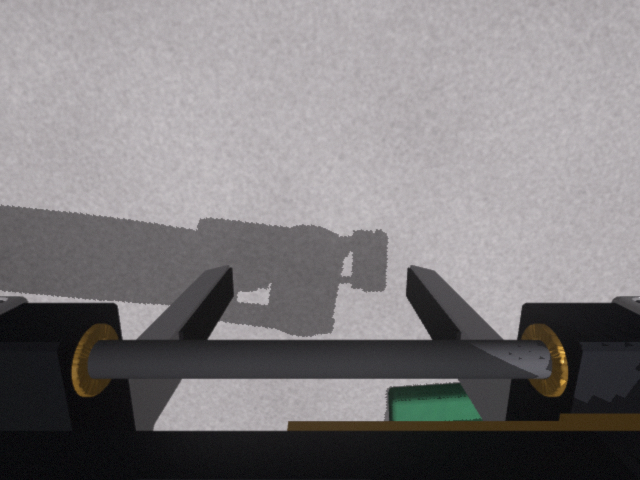

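Top view: the blue rack is at about (455,255). The block, with a light top and a brass fitting, is in its right-hand slot at about (488,260). The fixture is on the left at (210,262), with the long fence at (198,238) and the end stop at (241,263). I'll enlarge both to confirm before measuring.

```bash
python3 - <<'E'
import cv2,numpy as np
t=cv2.imread("pics/a_top.png"); s=cv2.imread("pics/a_side.png")
a=cv2.resize(t[205:305,390:520],None,fx=6,fy=6,interpolation=cv2.INTER_CUBIC)
b=cv2.resize(t[180:315,150:270],None,fx=5,fy=4.4,interpolation=cv2.INTER_CUBIC)
c=cv2.resize(s[140:260,270:390],None,fx=5,fy=5,interpolation=cv2.INTER_CUBIC)
cv2.imwrite("pics/c1.png",a);cv2.imwrite("pics/c2.png",b);cv2.imwrite("pics/c3.png",c)
E
```

```text
(no output)
```

View pics/c1.png

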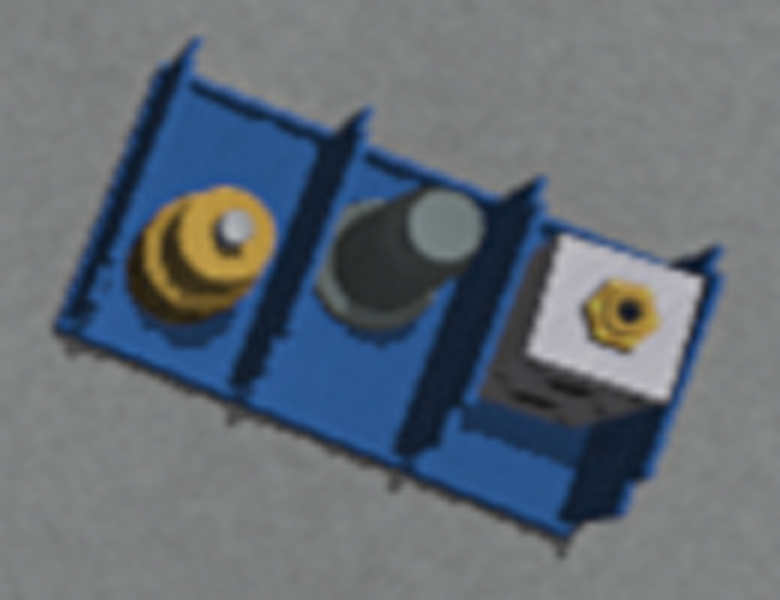

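View pics/c2.png

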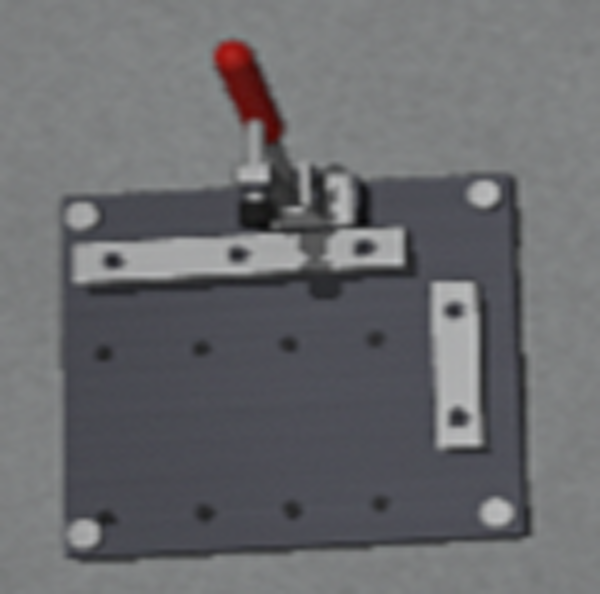

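View pics/c3.png

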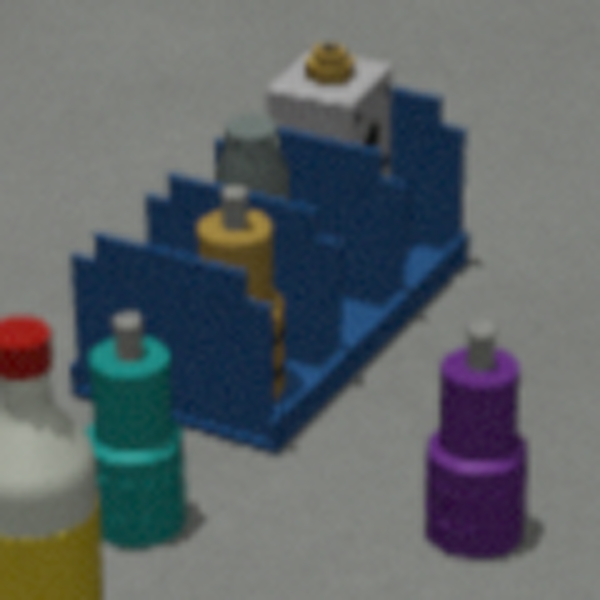

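The crop confirms the block: a light aluminium box with a brass hexagon on top, in the right-hand slot. Its dark ports show on the robot-facing side, around crop pixel (545,395). The brass cartridge is in the left slot and the grey bonnet in the middle slot; neither is wanted. Next I'll measure the block's top face, the rack and the fence bars.

```bash
cat > h.py <<'E'
import numpy as np, cv2
from scipy.spatial.transform import Rotation as R
from bench import manip
def ray(m,u,v):
    d=np.array([(u-m['cx'])/m['fx'],(v-m['cy'])/m['fy'],1.]); return R.from_rotvec(m['orientation']).apply(d)
def onz(m,p,z):
    d=ray(m,*p); e=np.array(m['eye']); return e+d*(z-e[2])/d[2]
def proj(m,P):
    q=R.from_rotvec(m['orientation']).inv().apply(np.atleast_2d(P)-m['eye'])
    return np.c_[m['fx']*q[:,0]/q[:,2]+m['cx'],m['fy']*q[:,1]/q[:,2]+m['cy']]
def white(im,roi,lo=150):
    x0,y0,x1,y1=roi; hsv=cv2.cvtColor(im,cv2.COLOR_BGR2HSV)
    mk=((hsv[...,2]>lo)&(hsv[...,1]<50)).astype(np.uint8); o=np.zeros_like(mk); o[y0:y1,x0:x1]=mk[y0:y1,x0:x1]
    return o
def rects(mk,mina=60):
    cs,_=cv2.findContours(mk,cv2.RETR_EXTERNAL,cv2.CHAIN_APPROX_NONE)
    return [(cv2.contourArea(c),cv2.minAreaRect(c),c) for c in cs if cv2.contourArea(c)>mina]
E
python3 - <<'E'
from h import *
t=cv2.imread("pics/a_top.png"); m=manip.camera_model("top")
def show(c,z,name,S=1):
    P=np.array([onz(m,p,z)[:2] for p in c[:,0,:]],np.float32)
    r=cv2.minAreaRect(P); b=cv2.boxPoints(r)
    L=np.linalg.norm(b[1]-b[0]),np.linalg.norm(b[2]-b[1])
    print(name,np.round(r[0],1),np.round(L,1),"dir",np.round(np.arctan2(*(b[1]-b[0])[::-1]),3)); return b
for a,r,c in rects(white(t,(470,235,515,285),150)): show(c,106,"blocktop")
for a,r,c in rects(white(t,(155,225,255,290),150)): show(c,36,"bar")
hsv=cv2.cvtColor(t,cv2.COLOR_BGR2HSV)
mk=cv2.inRange(hsv,(100,120,30),(125,255,255));mk[:,:380]=0;mk[:,530:]=0;mk[:200]=0;mk[320:]=0
cs,_=cv2.findContours(mk,0,1);c=max(cs,key=cv2.contourArea);show(c,20,"rack")
# plate screws
for a,r,c in rects(white(t,(150,210,265,315),150),8): print(round(a),np.round(r[0],1),np.round(onz(m,r[0],16),1))
mb=cv2.inRange(hsv,(15,110,80),(32,255,255));mb[:,:480]=0;mb[:,510:]=0;mb[:240]=0;mb[280:]=0
M=cv2.moments(mb,True);print("hex",M['m10']/M['m00'],M['m01']/M['m00'],onz(m,(M['m10']/M['m00'],M['m01']/M['m00']),118))
E
```

```text
blocktop [ 520.7 -344.3] [43.6 48.5] dir -0.339
bar [525.7 190.3] [17.1 82.2] dir -1.521
bar [582.  312.2] [102.3  18.2] dir -1.521
bar [585.5 233.8] [31.7 18.3] dir -1.55
rack [ 541.5 -291.9] [124.1 223.8] dir -0.406
12 [166. 301.] [441.3 362.1  16. ]
16 [249.  295.5] [451.7 174.1  16. ]
242 [240.8 262. ] [528. 194.  16.]
298 [187.3 237.8] [585.6 318.5  16. ]
90 [222. 236.] [588.8 238.4  16. ]
11 [166.  228.5] [608.1 369.   16. ]
16 [246.  223.5] [617.4 183.3  16. ]
16 [217.5 225. ] [614.8 249.4  16. ]
10 [200. 215.] [639.  290.8  16. ]
hex 492.6829268292683 257.0975609756098 [ 519.29763097 -341.11854682  118.        ]
```

```bash
cat >> h.py <<'E'
U=25.; A=5*np.pi/180
def pose():
    s=manip.read_state(); return s,np.array(s['tcp_pos']),R.from_rotvec(s['ee_rot'])
def plan(tp,tR,vec=True):
    "remaining shift in tool units (current axes) and turn units"
    s,p,r=pose(); d=r.inv().apply(np.array(tp)-p)/U; w=(r.inv()*tR).as_rotvec()/A
    print("t",round(s['time_s'],2),"tcp",np.round(p,1),"shift",np.round(d,2),"turn",np.round(w,2),"F",np.round(s['force'],1),"op",round(s['opening'],1)); return d,w
def tool(zdir,ydir):
    z=np.array(zdir,float);z/=np.linalg.norm(z);y=np.array(ydir,float);y-=z*(y@z);y/=np.linalg.norm(y)
    return R.from_matrix(np.c_[np.cross(y,z),y,z])
JX=np.array([np.cos(.05),np.sin(.05),0]);JY=np.array([-np.sin(.05),np.cos(.05),0]);JZ=np.array([0,0,1.]);C=np.array([577.6,202.9,16])
E
python3 - <<'E'
from h import *
s,p,r=pose(); print(np.round(r.as_matrix(),3))
a=-0.339; bx=np.array([np.cos(a),np.sin(a),0])
for sg in (1,-1):
    T=tool([0,0,-1],sg*bx); plan([520,-343,180],T)
m=manip.camera_model("top"); print(onz(m,(333,212),150),onz(m,(377,297),90))
E
```

```text
[[ 0.911  0.413 -0.   ]
 [ 0.413 -0.911  0.001]
 [ 0.    -0.001 -1.   ]]
t 0.15 tcp [ 268.4 -591.5  204.6] shift [13.27 -4.89  0.99] turn [-0.01 -0.01 -9.24] F [-0.  -0.1  0.1] op 94.3
t 0.15 tcp [ 268.4 -591.5  204.6] shift [13.27 -4.89  0.99] turn [-1.000e-02  2.000e-02  2.676e+01] F [-0.  -0.1  0.1] op 94.3
[610.76376288 -16.13165533 150.        ] [ 441.93194337 -106.04643565   90.        ]
```

```bash
python3 -m pendant '1 -0.37 0 0 0 0 1;1 -0.37 0 0 0 0 1;1 -0.37 0 0 0 0 1;1 -0.37 0 0 0 0 1;1 -0.37 0 0 0 0 1;1 -0.37 0 0 0 0 1;1 -0.37 0 0 0 0 1;1 -0.37 0 0 0 0 1'
python3 -m pendant '1 -0.37 0 0 0 -1 1;1 -0.2 0 0 0 -1 1;1 0 0 0 0 -1 1;1 0.2 0 0 0 -1 1;1 0.4 0 0 0 -1 1;0 0 0 0 0 -1 1;0 0 0 0 0 -1 1;0 0 0 0 0 -1 1'
python3 - <<'E'
from h import *
a=-0.339; bx=np.array([np.cos(a),np.sin(a),0])
plan([520,-343,180],tool([0,0,-1],bx))
print(manip.read_state()['joint_positions'])
E
```

```text
time_s: 0.95
tcp_pos: [420.6, -440.9, 205.1]
ee_rot: [-3.07, -0.664, 0.0]
force: [-0.3, 0.6, -0.0]
opening: 93.9
time_s: 1.75
tcp_pos: [526.4, -369.7, 204.9]
ee_rot: [-2.654, -1.679, 0.0]
force: [0.1, 0.1, -0.1]
opening: 94.1
t 1.75 tcp [ 526.4 -369.7  204.9] shift [ 0.85 -0.69  1.  ] turn [-0.01 -0.   -1.19] F [ 0.1  0.1 -0.1] op 94.1
[-7.88168477e-01  2.30657558e-01  1.57591386e+00 -4.11033626e-05
  1.33595971e+00 -3.45518181e-01]
```

```bash
python3 -m pendant '0.4 -0.3 0 0 0 -0.6 1;0.4 -0.3 0 0 0 -0.6 1;0 0 0 0 0 0 1;0 0 0 0 0 0 1'
python3 - <<'E'
from h import *
a=-0.339; bx=np.array([np.cos(a),np.sin(a),0])
plan([520,-343,180],tool([0,0,-1],bx))
m=manip.camera_model("wrist"); np.save("mw.npy",m,allow_pickle=True)
im=manip.read_camera("wrist")[:,:,::-1]; cv2.imwrite("pics/w1.png",im)
print(m, manip.read_state()['tcp_pos'])
E
```

```text
time_s: 2.15
tcp_pos: [520.8, -345.8, 205.3]
ee_rot: [-2.568, -1.81, 0.0]
force: [0.9, -1.0, -0.1]
opening: 93.7
t 2.15 tcp [ 520.8 -345.8  205.3] shift [ 0.1  -0.07  1.01] turn [-0.    0.   -0.05] F [ 0.9 -1.  -0.1] op 93.7
{'fx': 350.93862389823136, 'fy': 350.93862389823136, 'cx': 319.3486619916139, 'cy': 237.5607913489502, 'eye': array([ 544.31843984, -282.44579139,  384.95780189]), 'orientation': array([ 2.86487792, -0.496941  , -0.05976312])} [ 520.83682448 -346.06002095  205.38382501]
```

View pics/w1.png

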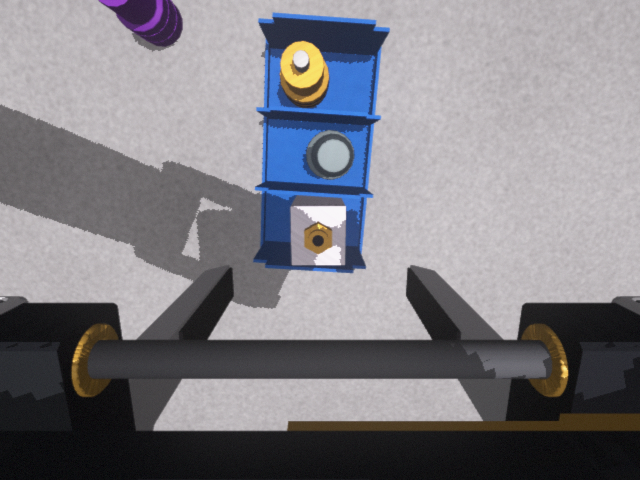

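The wrist view shows the block's top face, roughly columns 291–346 and rows 197–266, with the brass hex at about (318,238). The grey bonnet is at (330,155) and the brass cartridge at (303,72). I'll cross-check the block's position from this view.

```bash
python3 - <<'E'
from h import *
im=cv2.imread("pics/w1.png"); m=np.load("mw.npy",allow_pickle=True).item()
cv2.imwrite("pics/w1c.png",cv2.resize(im[180:280,250:380],None,fx=6,fy=6,interpolation=cv2.INTER_CUBIC))
hsv=cv2.cvtColor(im,cv2.COLOR_BGR2HSV)
mb=cv2.inRange(hsv,(8,110,60),(32,255,255));mb[:, :295]=0;mb[:,342:]=0;mb[:212]=0;mb[262:]=0
ys,xs=np.nonzero(mb);c=((xs.min()+xs.max())/2,(ys.min()+ys.max())/2);print(c,onz(m,c,118))
E
```

```text
(np.float64(318.0), np.float64(238.0)) [ 521.38768572 -343.06990851  118.        ]
```

View pics/w1c.png

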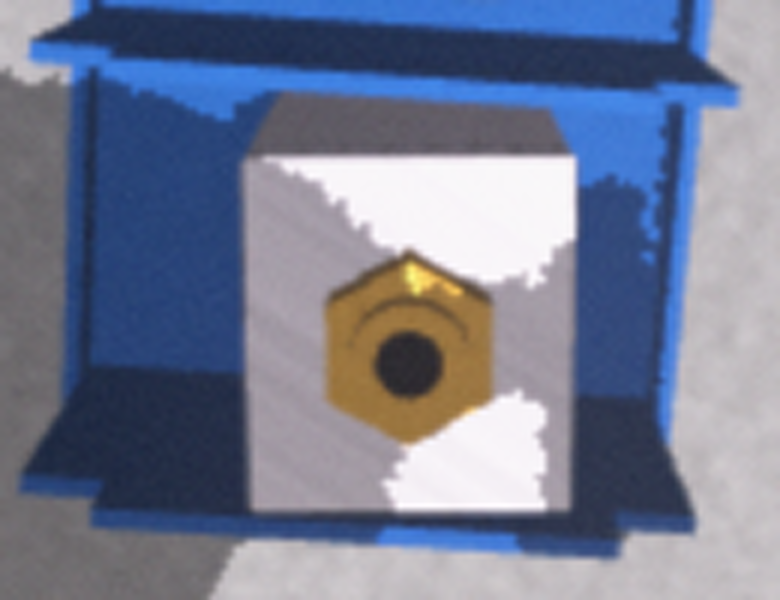

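```bash
python3 - <<'E'
from h import *
m=np.load("mw.npy",allow_pickle=True).item()
P=np.array([onz(m,(250+u/6,180+v/6),106) for u,v in [(245,155),(577,155),(573,512),(248,512)]])
print(P.round(1),P.mean(0).round(1),np.linalg.norm(np.diff(P,axis=0),axis=1).round(1))
e=P[1]-P[0];f=P[2]-P[3];print(np.arctan2(e[1],e[0]),np.arctan2(f[1],f[0]))
a=-0.344; bx=np.array([np.cos(a),np.sin(a),0])
plan([521,-343.2,61],tool([0,0,-1],bx))
E
```

```text
[[ 508.8 -313.5  106. ]
 [ 550.5 -328.5  106. ]
 [ 534.  -375.6  106. ]
 [ 491.5 -360.4  106. ]] [ 521.2 -344.5  106. ] [44.3 49.9 45.2]
-0.3434892089679346 -0.3434122496476323
t 2.2 tcp [ 520.8 -346.1  205.4] shift [ 0.11 -0.03  5.78] turn [0.   0.   0.01] F [ 1.3 -0.   0.1] op 94.2
```

```bash
python3 -m pendant '0.07 -0.02 0.8 0 0 0 1;0 0 1 0 0 0 1;0 0 1 0 0 0 1;0 0 1 0 0 0 1;0 0 0.8 0 0 0 1;0 0 0.6 0 0 0 1;0 0 0.55 0 0 0 1;0 0 0 0 0 0 1'
python3 -m pendant '0 0 0 0 0 0 1;0 0 0 0 0 0 -1;0 0 0 0 0 0 -1;0 0 0 0 0 0 -1;0 0 0 0 0 0 -1;0 0 0 0 0 0 -1;0 0 0 0 0 0 -1;0 0 0 0 0 0 -1'
```

```text
time_s: 3.0
tcp_pos: [520.0, -343.3, 59.7]
ee_rot: [-2.565, -1.808, 0.001]
force: [-0.4, 0.4, 0.5]
opening: 94.4
time_s: 3.8
tcp_pos: [520.7, -343.8, 61.7]
ee_rot: [-2.567, -1.811, 0.001]
force: [-2.6, 0.0, 2.1]
opening: 44.9
```

```bash
python3 -m pendant '0 0 0 0 0 0 -1;0 0 -0.3 0 0 0 -1;0 0 -0.6 0 0 0 -1;0 0 -1 0 0 0 -1;0 0 -1 0 0 0 -1;0 0 -1 0 0 0 -1;0 0 -1 0 0 0 -1;0 0 -1 0 0 0 -1'
python3 -m pendant '0 0 -1 0 0 0 -1;0 0 -0.8 0 0 0 -1;0 0 0 0 0 0 -1'
python3 - <<'E'
from h import *
tgt=C-70*JX+70*JY; tgt[2]=250
T=tool([0,0,-1],JY); plan(tgt,T); print(tgt)
im=manip.read_camera("side")[:,:,::-1]; cv2.imwrite("pics/s2.png",im)
E
```

```text
time_s: 4.6
tcp_pos: [520.5, -343.4, 210.2]
ee_rot: [-2.566, -1.81, 0.0]
force: [0.6, -0.3, -7.6]
opening: 44.9
time_s: 4.9
tcp_pos: [522.1, -344.9, 258.4]
ee_rot: [2.562, 1.807, 0.002]
force: [0.7, -0.4, -5.9]
opening: 44.9
t 4.9 tcp [ 522.1 -344.9  258.4] shift [22.91 -8.92  0.22] turn [ 2.000e-02  9.000e-02 -2.249e+01] F [ 0.7 -0.4 -5.9] op 44.9
[504.18893992 269.31397638 250.        ]
```

View pics/s2.png

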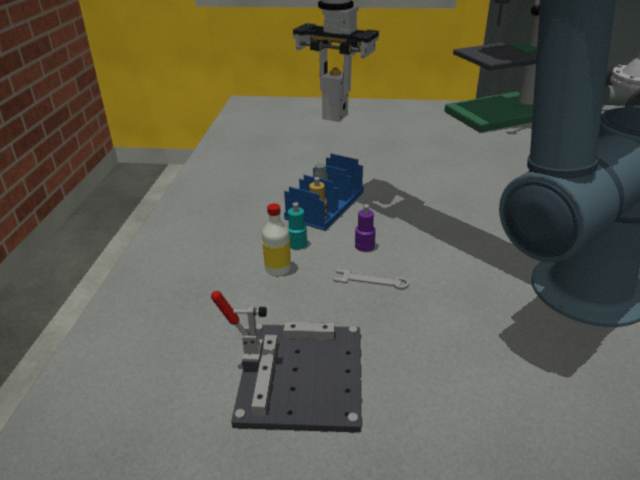

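```bash
python3 -m pendant '0.5 -0.17 0 0 0 -0.94 -1;.97 -.26 0 0 0 -.94 -1;.98 -.18 0 0 0 -.94 -1;1 -.1 0 0 0 -.94 -1;1 -.02 0 0 0 -.94 -1;1 .07 0 0 0 -.94 -1;.99 .15 0 0 0 -.94 -1;.97 .23 0 0 0 -.94 -1'
python3 -m pendant '.95 .31 0 0 0 -.94 -1;.92 .38 0 0 0 -.94 -1;.89 .46 0 0 0 -.94 -1;.85 .53 0 0 0 -.94 -1;.8 .6 0 0 0 -.94 -1;.75 .66 0 0 0 -.94 -1;.69 .72 0 0 0 -.94 -1;.63 .77 0 0 0 -.94 -1'
python3 -m pendant '.57 .82 0 0 0 -.94 -1;.5 .87 0 0 0 -.94 -1;.43 .9 0 0 0 -.94 -1;.35 .94 0 0 0 -.94 -1;.28 .96 0 0 0 -.94 -1;.2 .98 0 0 0 -.94 -1;.11 .5 0 0 0 -.94 -1;0 0 0 0 0 -.87 -1'
python3 -m pendant '0 0 0 0 0 0 -1;0 0 0 0 0 0 -1'
python3 - <<'E'
from h import *
tgt=C-70*JX+70*JY; tgt[2]=250
T=tool([0,0,-1],JY); plan(tgt,T); print(manip.read_state()['joint_positions'].round(2))
m=manip.camera_model("wrist"); np.save("mw.npy",m,allow_pickle=True)
im=manip.read_camera("wrist")[:,:,::-1]; cv2.imwrite("pics/w2.png",im)
E
```

```text
time_s: 5.75
tcp_pos: [519.6, -153.9, 251.9]
ee_rot: [-1.84, -2.541, 0.001]
force: [0.2, 0.5, -6.2]
opening: 44.6
time_s: 6.55
tcp_pos: [519.2, 45.4, 252.0]
ee_rot: [-0.923, -2.999, 0.001]
force: [0.3, -0.7, -6.6]
opening: 45.0
time_s: 7.35
tcp_pos: [516.4, 208.5, 251.8]
ee_rot: [0.087, -3.136, -0.0]
force: [0.2, -1.3, -7.5]
opening: 44.8
time_s: 7.55
tcp_pos: [517.2, 206.7, 252.7]
ee_rot: [0.075, -3.138, 0.001]
force: [-0.5, -0.1, -6.8]
opening: 44.8
t 7.55 tcp [517.2 206.7 252.7] shift [0.4  2.53 0.11] turn [-0.   -0.03 -0.02] F [-0.5 -0.1 -6.8] op 44.8
[ 0.18 -0.01  1.75 -0.    1.41 -1.44]
```

View pics/w2.png

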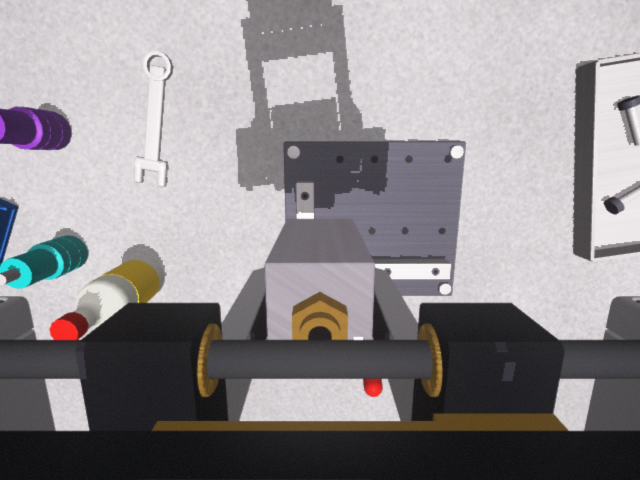

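```bash
python3 - <<'E'
from h import *
m=manip.camera_model("top")
def J(P): d=P-C; return np.round([d@JX,d@JY,P[2]-16],1)
print("pad",J(onz(m,(201,227.7),124)),"riser",J(onz(m,(215,226),60)),"redtip",J(onz(m,(196.5,192),155)))
w=np.load("mw.npy",allow_pickle=True).item()
for p in [(284,142),(465,142),(293,152),(457,152),(446,289),(314,183),(296,183),(296.5,217)]: print(p,J(onz(w,p,16)),J(onz(w,p,36)))
for p in [(163,307),(255,300),(163,222),(252,216)]: print('top',p,J(onz(m,p,16)))
tgt=C-90*JX+70*JY; tgt[2]=80
plan(tgt,tool([0,0,-1],JY))
E
```

```text
pad [ 12.4  54.6 108. ] riser [28.  40.2 44. ] redtip [ 80.4  54.1 139. ]
(284, 142) [-140.   -33.9    0. ] [-139.3  -32.    20. ]
(465, 142) [-139.4  173.4    0. ] [-138.8  165.4   20. ]
(293, 152) [-128.8  -23.8    0. ] [-128.7  -22.4   20. ]
(457, 152) [-128.3  165.3    0. ] [-128.2  157.6   20. ]
(446, 289) [ 40.  166.2   0. ] [ 32.  158.6  20. ]
(314, 183) [-93.3   0.2   0. ] [-94.9   0.5  20. ]
(296, 183) [-93.4 -21.    0. ] [-95.  -19.7  20. ]
(296.5, 217) [-52.8 -21.1   0. ] [-56.4 -19.8  20. ]
top (163, 307) [-141.3  172.7    0. ]
top (255, 300) [-138.1  -35.6    0. ]
top (163, 222) [ 54.6 171.2   0. ]
top (252, 216) [ 55.6 -36.1   0. ]
t 7.6 tcp [517.5 206.6 253.1] shift [1.2  2.53 6.92] turn [-0.   -0.02 -0.02] F [-0.8 -0.4 -6.6] op 45.2
```

```bash
python3 -m pendant '0.4 0.8 0 0 0 0 -1;0.4 0.87 0 0 0 0 -1;0.4 0.86 0.3 0 0 0 -1;0 0 0.8 0 0 0 -1;0 0 1 0 0 0 -1;0 0 1 0 0 0 -1;0 0 1 0 0 0 -1;0 0 1 0 0 0 -1'
python3 -m pendant '0 0 0.8 0 0 0 -1;0 0 0.6 0 0 0 -1;0 0 0.3 0 0 0 -1;0 0 0 0 0 0 -1;0 0 0 0 0 0 -1'
python3 - <<'E'
from h import *
tgt=C-90*JX+70*JY; tgt[2]=71.7
plan(tgt,tool([0,0,-1],JY))
E
```

```text
time_s: 8.4
tcp_pos: [484.9, 268.2, 125.6]
ee_rot: [0.075, -3.141, -0.0]
force: [0.7, -0.5, -8.2]
opening: 45.1
time_s: 8.9
tcp_pos: [485.8, 268.8, 85.2]
ee_rot: [-0.077, 3.139, 0.001]
force: [0.5, 0.2, -7.0]
opening: 44.8
t 8.9 tcp [485.8 268.8  85.2] shift [ 0.06 -0.02  0.54] turn [ 0.01  0.02 -0.01] F [ 0.5  0.2 -7. ] op 44.8
```

```bash
python3 -m pendant '0 0 0.25 0 0 0 -1;0 0 0.15 0 0 0 -1;0 0 0 0 0 0 -1;0 0 0 0 0 0 -1'; python3 -m pendant '0 0 0.05 0 0 0 -1;0 0 0.04 0 0 0 -1;0 0 0 0 0 0 -1'
```

```text
time_s: 9.3
tcp_pos: [484.9, 268.6, 74.2]
ee_rot: [0.078, -3.141, 0.0]
force: [-0.6, 0.5, -7.1]
opening: 45.0
time_s: 9.6
tcp_pos: [484.8, 268.6, 71.8]
ee_rot: [0.078, -3.14, 0.0]
force: [0.4, -0.8, -7.1]
opening: 45.4
```

```bash
python3 -m pendant '0 0 0.04 0 0 0 -1;0 0 0 0 0 0 -1'; python3 -m pendant '0 0 0.04 0 0 0 -1;0 0 0 0 0 0 -1'
```

```text
time_s: 9.8
tcp_pos: [485.1, 268.6, 71.7]
ee_rot: [0.078, -3.14, 0.0]
force: [-2.4, -1.4, -0.3]
opening: 45.0
time_s: 10.0
tcp_pos: [485.2, 268.7, 71.7]
ee_rot: [0.078, -3.14, 0.001]
force: [-5.8, -2.3, 6.7]
opening: 44.7
```

```bash
python3 -m pendant '0 0 0 0 0 0 1;0 0 0 0 0 0 1;0 0 0 0 0 0 1;0 0 0 0 0 0 1;0 0 0 0 0 0 1'; python3 -m pendant '0 0 -0.5 0 0 0 1;0 0 -1 0 0 0 1;0 0 -1 0 0 0 1;0 0 -1 0 0 0 1;0 0 -1 0 0 0 1;0 0 -1 0 0 0 1;0 0 -1 0 0 0 1;0 0 -0.5 0 0 0 1'
python3 - <<'E'
from h import *
print(manip.read_state()['joint_positions'].round(3))
m=manip.camera_model("top")
im=manip.read_camera("side")[:,:,::-1]; cv2.imwrite("pics/s3.png",im)
B=np.array([485.2,268.7,16+52])   # grasp centre
for a in (45,55,35):
    a=np.radians(a)
    z=np.sin(a)*JY-np.cos(a)*JZ; T=tool(z,JX)
    g=B-8*JY
    print(np.round(g+19*z,1)); plan(g+19*z-120*z,T)
E
```

```text
time_s: 10.5
tcp_pos: [485.1, 268.7, 70.0]
ee_rot: [-0.078, 3.14, 0.0]
force: [-0.5, 0.7, -0.3]
opening: 81.4
time_s: 11.3
tcp_pos: [486.0, 269.0, 248.6]
ee_rot: [-0.078, 3.136, 0.002]
force: [0.7, -0.8, 0.8]
opening: 93.9
[ 0.301 -0.014  1.761  0.     1.39  -1.319]
[484.9 274.1  54.6]
t 11.35 tcp [486.6 269.2 249.7] shift [ 0.09 -3.2   4.4 ] turn [-6.97  7.08 17.02] F [0.1 0.8 1.6] op 93.9
[484.8 276.3  57.1]
t 11.35 tcp [486.6 269.2 249.7] shift [ 0.09 -3.66  4.94] turn [-8.51  8.62 16.52] F [0.1 0.8 1.6] op 93.9
[485.1 271.6  52.4]
t 11.35 tcp [486.6 269.2 249.7] shift [ 0.08 -2.66  3.95] turn [-5.41  5.53 17.41] F [0.1 0.8 1.6] op 93.9
```

View pics/s3.png

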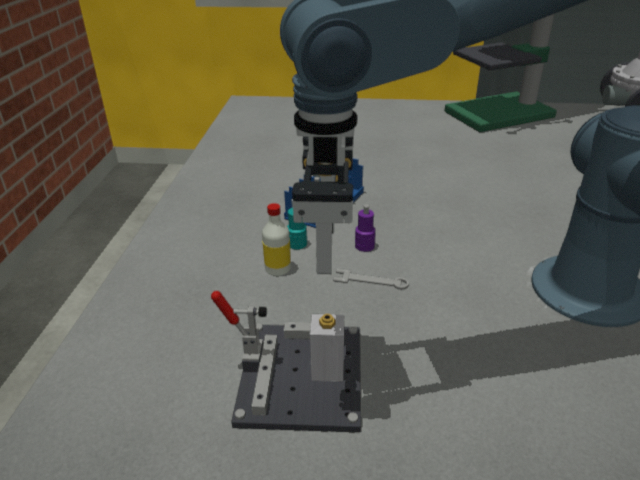

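Side view: the block stands upright on the plate at about (327,345). Next is a regrasp across its width with the tool tilted 45°: turn the tool 90°, then tilt it.

```bash
python3 -m pendant '0 0 0 0 0 1 1;0 0 0 0 0 1 1;0 0 0 0 0 1 1;0 0 0 0 0 1 1;0 0 0 0 0 1 1;0 0 0 0 0 1 1;0 0 0 0 0 1 1;0 0 0 0 0 1 1'
python3 -m pendant '0 0 0 0 0 1 1;0 0 0 0 0 1 1;0 0 0 0 0 1 1;0 0 0 0 0 1 1;0 0 0 0 0 1 1;0 0 0 0 0 1 1;0 0 0 0 0 1 1;0 0 0 0 0 1 1'
python3 -m pendant '0 0 0 0 0 1 1;0 0 0 0 0 1 1;0 0 0 0 1 0 1;0 0 0 0 1 0 1;0 0 0 0 1 0 1;0 0 0 0 1 0 1;0 0 0 0 1 0 1;0 0 0 0 1 0 1'
python3 -m pendant '0 0 0 0 1 0 1;0 0 0 0 1 0 1;0 0 0 0 1 0 1;0 0 0 0 0 0 1;0 0 0 0 0 0 1'
python3 - <<'E'
from h import *
print(manip.read_state()['joint_positions'].round(3))
B=np.array([485.2,268.7,16+52]);a=np.radians(45)
z=np.sin(a)*JY-np.cos(a)*JZ; T=tool(z,JX); g=B-8*JY
plan(g-101*z,T); plan(g+19*z,T)
im=manip.read_camera("side")[:,:,::-1]; cv2.imwrite("pics/s4.png",im)
E
```

```text
time_s: 12.15
tcp_pos: [484.4, 268.5, 243.9]
ee_rot: [-1.006, -2.975, 0.002]
force: [-0.7, -0.2, 0.2]
opening: 94.1
time_s: 12.95
tcp_pos: [484.4, 268.5, 243.9]
ee_rot: [-1.963, -2.452, 0.002]
force: [0.2, -0.2, 0.6]
opening: 94.1
time_s: 13.75
tcp_pos: [484.6, 268.5, 244.4]
ee_rot: [-1.872, -1.967, -0.505]
force: [-0.6, -0.4, 0.7]
opening: 94.3
time_s: 14.25
tcp_pos: [484.7, 268.4, 244.3]
ee_rot: [-1.712, -1.797, -0.706]
force: [0.2, 0.4, 0.9]
opening: 94.1
[-0.085 -0.068  1.974  0.785  1.427 -0.33 ]
t 14.25 tcp [484.7 268.4 244.3] shift [-5.2   0.03  0.73] turn [-0.    0.02 -0.02] F [0.2 0.4 0.9] op 94.1
t 14.25 tcp [484.7 268.4 244.3] shift [-5.2   0.03  5.53] turn [-0.    0.02 -0.02] F [0.2 0.4 0.9] op 94.1
```

View pics/s4.png

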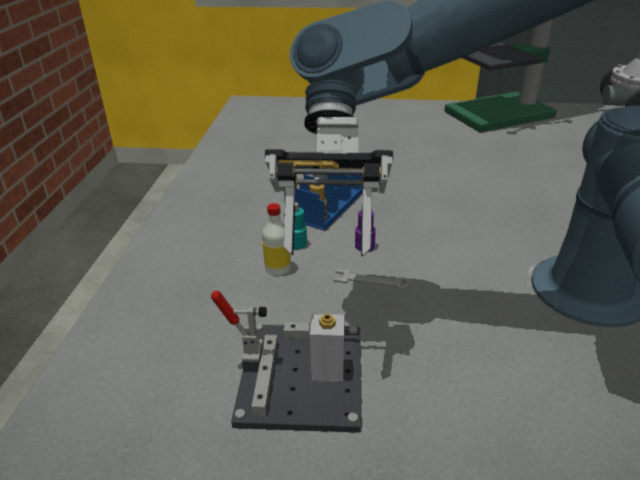

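```bash
python3 -m pendant '-0.6 0 0 0 0 0 1;-1 0 0 0 0 0 1;-1 0 0 0 0 0 1;-1 0 0 0 0 0 1;-1 0 0 0 0 0 1;-0.6 0.03 0 0 0 0 1;0 0 0 0 0 0 1;0 0 0 0 0 0 1'
python3 - <<'E'
from h import *
B=np.array([485.2,268.7,16+52]);a=np.radians(45)
z=np.sin(a)*JY-np.cos(a)*JZ; T=tool(z,JX); g=B-8*JY
plan(g+19*z,T)
m=manip.camera_model("wrist"); np.save("mw.npy",m,allow_pickle=True)
im=manip.read_camera("wrist")[:,:,::-1]; cv2.imwrite("pics/w4.png",im)
E
```

```text
time_s: 15.1
tcp_pos: [490.5, 177.0, 153.4]
ee_rot: [-1.71, -1.797, -0.709]
force: [-1.4, 0.5, -0.3]
opening: 93.8
t 15.1 tcp [490.5 177.  153.4] shift [-0.05 -0.03  5.55] turn [ 0. -0.  0.] F [-1.4  0.5 -0.3] op 93.8
```

View pics/w4.png

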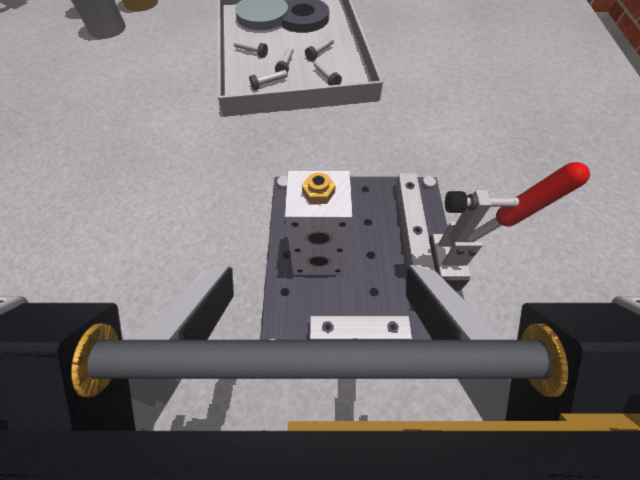

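The wrist view shows the ported face towards the tool, with ports at (318,238) and (318,262), and the block centred between the fingers. I'll advance and grip.

```bash
python3 -m pendant '0 0 0.7 0 0 0 1;0 0 1 0 0 0 1;0 0 1 0 0 0 1;0 0 1 0 0 0 1;0 0 0.8 0 0 0 1;-0.05 -0.03 0.6 0 0 0 1;0 0 0.45 0 0 0 1;0 0 0 0 0 0 1'
python3 -m pendant '0 0 0 0 0 0 1;0 0 0 0 0 0 -1;0 0 0 0 0 0 -1;0 0 0 0 0 0 -1;0 0 0 0 0 0 -1;0 0 0 0 0 0 -1;0 0 0 0 0 0 -1;0 0 0 0 0 0 -1'
python3 - <<'E'
from h import *
B=np.array([485.2,268.7,16+52]);a=np.radians(45)
z=np.sin(a)*JY-np.cos(a)*JZ; T=tool(z,JX); g=B-8*JY
plan(g+19*z,T)
E
```

```text
time_s: 15.95
tcp_pos: [483.9, 274.8, 53.5]
ee_rot: [-1.708, -1.797, -0.707]
force: [0.6, -0.1, 0.7]
opening: 94.2
time_s: 16.75
tcp_pos: [484.8, 273.9, 54.1]
ee_rot: [-1.71, -1.797, -0.708]
force: [-0.2, -0.4, 0.7]
opening: 49.7
t 16.75 tcp [484.8 273.9  54.1] shift [ 0.02  0.01 -0.01] turn [ 0.01  0.   -0.  ] F [-0.2 -0.4  0.7] op 49.7
```

```bash
python3 -m pendant '0.15 0 -0.15 0 0 0 -1;0.4 0 -0.4 0 0 0 -1;0.7 0 -0.7 0 0 0 -1;0.7 0 -0.7 0 0 0 -1;0.7 0 -0.7 0 0 0 -1;0.3 0 -0.3 0 0 0 -1;0 0 0 0 0 0 -1'
python3 -m pendant '0 0 0 0 -0.5 0 -1;0 0 0 0 -1 0 -1;0 0 0 0 -1 0 -1;0 0 0 0 -1 0 -1;0 0 0 0 -1 0 -1;0 0 0 0 -1 0 -1;0 0 0 0 -1 0 -1;0 0 0 0 -1 0 -1'
python3 - <<'E'
from h import *
print(manip.read_state()['joint_positions'].round(3))
z=-(JY+JZ)/2**.5; T=tool(z,JX); g=C-90*JX+(8+52)*JY+30.5*JZ
plan(g+19*z,T)
im=manip.read_camera("side")[:,:,::-1]; cv2.imwrite("pics/s5.png",im)
E
```

```text
time_s: 17.45
tcp_pos: [485.3, 273.8, 159.7]
ee_rot: [-1.71, -1.8, -0.711]
force: [0.2, -0.4, -7.0]
opening: 49.7
time_s: 18.25
tcp_pos: [482.9, 273.8, 156.3]
ee_rot: [-2.098, -2.204, -0.128]
force: [0.1, 0.1, -7.7]
opening: 50.1
[0.246 0.044 1.88  0.135 1.201 0.149]
t 18.25 tcp [482.9 273.8 156.3] shift [-1.78  0.07  4.74] turn [-6.000e-02 -1.046e+01  1.000e-02] F [ 0.1  0.1 -7.7] op 50.1
```

View pics/s5.png

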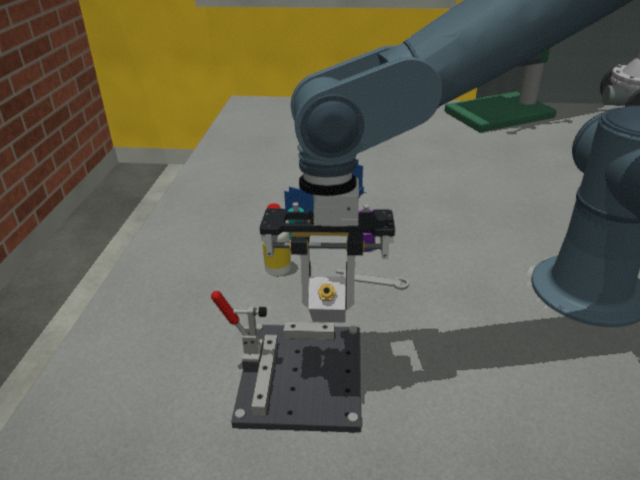

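```bash
python3 -m pendant '0 0 0 0 -1 0 -1;0 0 0 0 -1 0 -1;0 0 0 0 -1 0 -1;0 0 0 0 -1 0 -1;0 0 0 0 -1 0 -1;0 0 0 0 -1 0 -1;0 0 0 0 -1 0 -1;0 0 0 0 -1 0 -1'
python3 -m pendant '0 0 0 0 -1 0 -1;0 0 0 0 -1 0 -1;0 0 0 0 -0.5 0 -1;0 0 0 0 0 0 -1;0 0 0 0 0 0 -1;0 0 0 0 0 0 -1'
python3 - <<'E'
from h import *
print(manip.read_state()['joint_positions'].round(3))
z=-(JY+JZ)/2**.5; T=tool(z,JX); g=C-90*JX+(8+52)*JY+30.5*JZ
print((g+19*z).round(1));plan(g+19*z,T)
im=manip.read_camera("side")[:,:,::-1]; cv2.imwrite("pics/s6.png",im)
E
```

```text
time_s: 19.1
tcp_pos: [483.1, 274.1, 155.9]
ee_rot: [1.849, 1.944, -0.545]
force: [-0.2, 0.5, -7.1]
opening: 50.1
time_s: 19.7
tcp_pos: [484.9, 273.7, 158.6]
ee_rot: [1.712, 1.798, -0.707]
force: [0.3, -0.6, -7.4]
opening: 50.1
[ 0.612  0.421  1.584 -0.64   1.614  0.696]
[485.4 244.9  33.1]
t 19.7 tcp [484.9 273.7 158.6] shift [ 2.73 -0.04  4.37] turn [-0.01 -0.02 -0.01] F [ 0.3 -0.6 -7.4] op 50.1
```

View pics/s6.png

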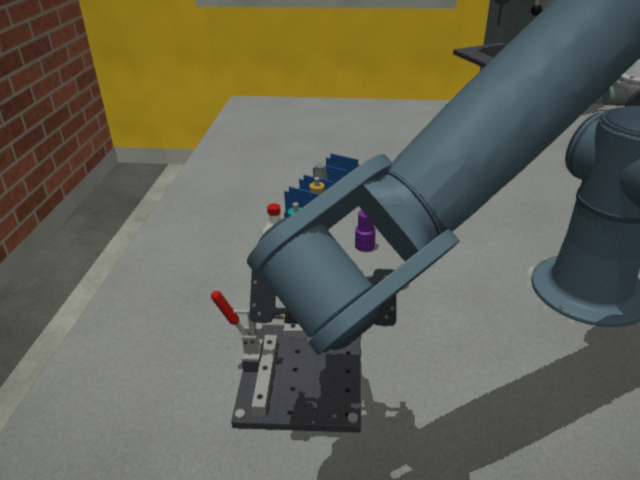

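```bash
python3 -m pendant '0.3 0 0.5 0 0 0 -1;0.45 0 0.75 0 0 0 -1;0.5 0 0.85 0 0 0 -1;0.5 0 0.85 0 0 0 -1;0.45 -0.04 0.75 0 0 0 -1;0.3 0 0.44 0 0 0 -1;0 0 0 0 0 0 -1;0 0 0 0 0 0 -1'
python3 -m pendant '0.08 0 0.08 0 0 0 -1;0.06 0 0.06 0 0 0 -1;0 0 0 0 0 0 -1;0 0 0 0 0 0 -1'
python3 - <<'E'
from h import *
z=-(JY+JZ)/2**.5; T=tool(z,JX); g=C-90*JX+(8+52)*JY+30.5*JZ
plan(g+19*z,T)
E
```

```text
time_s: 20.55
tcp_pos: [485.6, 245.1, 41.4]
ee_rot: [1.71, 1.797, -0.707]
force: [0.9, 0.3, -7.2]
opening: 50.1
time_s: 20.95
tcp_pos: [485.3, 245.1, 36.3]
ee_rot: [1.71, 1.797, -0.708]
force: [0.4, 0.3, -7.2]
opening: 49.8
t 20.95 tcp [485.3 245.1  36.3] shift [0.09 0.   0.1 ] turn [ 0.   -0.   -0.01] F [ 0.4  0.3 -7.2] op 49.8
```

```bash
python3 -m pendant '0.04 0 0.04 0 0 0 -1;0.03 0 0.03 0 0 0 -1;0 0 0 0 0 0 -1'; python3 -m pendant '0.03 0 0.03 0 0 0 -1;0 0 0 0 0 0 -1'
```

```text
time_s: 21.25
tcp_pos: [485.0, 244.8, 33.3]
ee_rot: [1.71, 1.797, -0.709]
force: [-0.7, -0.4, -6.7]
opening: 50.0
time_s: 21.45
tcp_pos: [485.1, 244.9, 33.3]
ee_rot: [1.71, 1.796, -0.709]
force: [-3.5, -0.4, -2.0]
opening: 49.8
```

```bash
python3 - <<'E'
from h import *
im=manip.read_camera("top")[:,:,::-1]; cv2.imwrite("pics/t7.png",cv2.resize(im[170:330,140:340],None,fx=4,fy=3.75,interpolation=cv2.INTER_CUBIC))
E
```

```text
(no output)
```

View pics/t7.png

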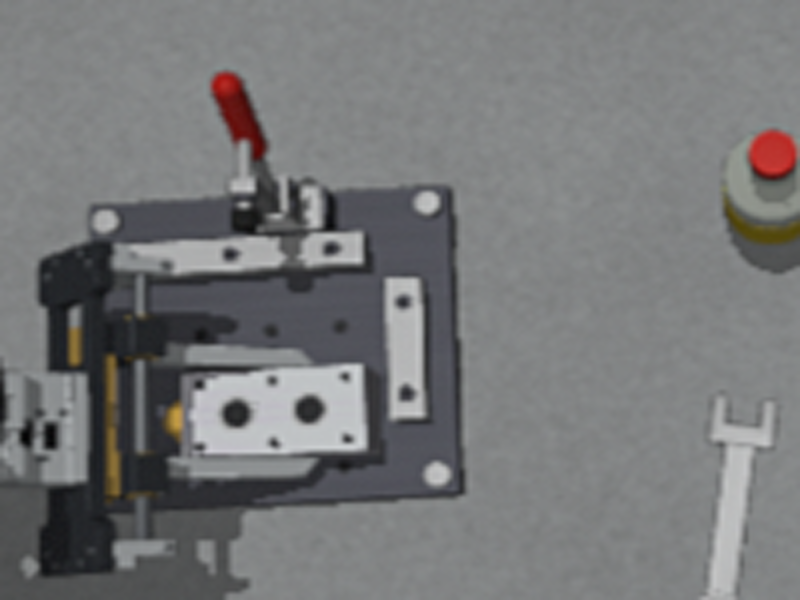

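The block lies with its ported face up and its plain end towards the stop, and the plate now carries most of its weight. While it's still gripped, I'll slide it in x and bring it up to the end stop while watching the force.

```bash
python3 -m pendant '0 0.25 0 0 0 0 -1;0 0.4 0 0 0 0 -1;0 0.35 0 0 0 0 -1;0 0 0 0 0 0 -1;-0.06 0 0.06 0 0 0 -1;-0.06 0 0.06 0 0 0 -1;0 0 0 0 0 0 -1'
python3 -m pendant '-0.04 0 0.04 0 0 0 -1;0 0 0 0 0 0 -1'
python3 -m pendant '-0.03 0 0.03 0 0 0 -1;0 0 0 0 0 0 -1'
```

```text
time_s: 22.2
tcp_pos: [511.3, 242.5, 33.2]
ee_rot: [1.709, 1.797, -0.704]
force: [2.4, 4.1, 0.5]
opening: 49.9
time_s: 22.4
tcp_pos: [511.1, 241.2, 33.2]
ee_rot: [1.71, 1.797, -0.705]
force: [2.1, 4.6, 1.4]
opening: 49.8
time_s: 22.6
tcp_pos: [511.0, 240.2, 33.2]
ee_rot: [1.71, 1.797, -0.705]
force: [1.1, 4.7, 2.1]
opening: 50.0
```

```bash
python3 -m pendant '-0.03 0 0.03 0 0 0 -1;0 0 0 0 0 0 -1'
python3 -m pendant '-0.03 0 0.03 0 0 0 -1;0 0 0 0 0 0 -1'
```

```text
time_s: 22.8
tcp_pos: [511.0, 239.1, 33.2]
ee_rot: [1.71, 1.797, -0.706]
force: [1.4, 6.1, 1.0]
opening: 49.7
time_s: 23.0
tcp_pos: [511.0, 238.0, 33.2]
ee_rot: [1.71, 1.797, -0.706]
force: [0.8, 5.5, 1.4]
opening: 49.5
```

```bash
python3 -m pendant '-0.03 0 0.03 0 0 0 -1;0 0 0 0 0 0 -1'
python3 -m pendant '-0.02 0 0.02 0 0 0 -1;0 0 0 0 0 0 -1'
```

```text
time_s: 23.2
tcp_pos: [511.0, 237.6, 33.3]
ee_rot: [1.711, 1.798, -0.704]
force: [-0.3, 8.1, 1.5]
opening: 50.0
time_s: 23.4
tcp_pos: [511.0, 237.6, 33.3]
ee_rot: [1.711, 1.799, -0.703]
force: [-1.5, 11.3, 2.5]
opening: 50.2
```

```bash
python3 -m pendant '-0.03 0 0.03 0 0 0 -1;0 0 0 0 0 0 -1'
python3 -m pendant '0 0 0 0 0 0 0.6;0 0 0 0 0 0 0.6;0 0 0 0 0 0 0.6;0 0 0 0 0 0 0.6'
python3 -m pendant '0 0 -0.3 0 0 0 0.6;0 0 -0.6 0 0 0 0.6;0 0 -1 0 0 0 0.6;0 0 -1 0 0 0 0.6;0 0 -1 0 0 0 0.6;0 0 -1 0 0 0 0.6;0 0 -1 0 0 0 0.6;0 0 -0.3 0 0 0 0.6'
python3 - <<'E'
from h import *
print(manip.read_state()['joint_positions'].round(3))
T=tool(-JZ,JY); g=C-115*JX+50*JY+40*JZ;g[2]=180
plan(g,T);plan(g,tool(-JZ,-JY))
im=manip.read_camera("side")[:,:,::-1]; cv2.imwrite("pics/s8.png",im)
E
```

```text
time_s: 23.6
tcp_pos: [511.0, 237.6, 33.4]
ee_rot: [1.713, 1.8, -0.701]
force: [-2.6, 15.2, 2.5]
opening: 49.8
time_s: 24.0
tcp_pos: [510.4, 233.9, 32.2]
ee_rot: [1.71, 1.797, -0.71]
force: [-0.4, 0.4, 0.4]
opening: 74.7
time_s: 24.8
tcp_pos: [506.1, 346.9, 145.3]
ee_rot: [1.711, 1.798, -0.701]
force: [0.7, -0.2, -0.2]
opening: 75.0
[ 0.679  0.575  1.395 -0.613  1.674  0.725]
t 24.8 tcp [506.1 346.9 145.3] shift [-3.74 -2.03  1.75] turn [ -6.96   7.05 -17.  ] F [ 0.7 -0.2 -0.2] op 75.0
t 24.8 tcp [506.1 346.9 145.3] shift [-3.74 -2.03  1.75] turn [ 7.05  6.96 16.99] F [ 0.7 -0.2 -0.2] op 75.0
```

View pics/s8.png

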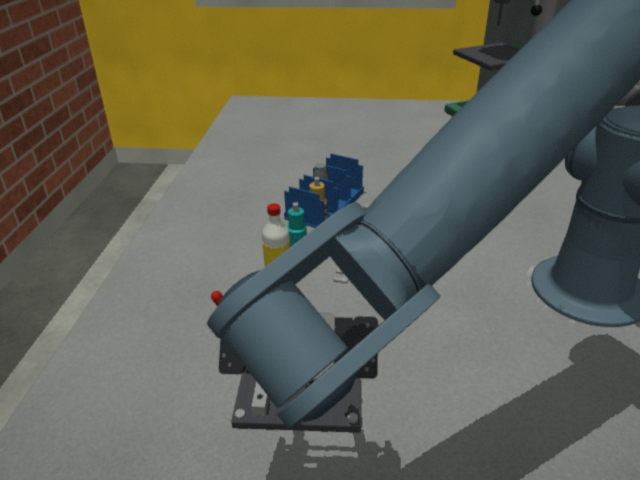

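```bash
python3 -m pendant '0 0 -1 0 1 0 0.2;0 0 -1 0 1 0 0.2;0 0 0 0 1 0 0.2;0 0 0 0 1 0 0.2;0 0 0 0 1 0 0.2;0 0 0 0 1 0 0.2;0 0 0 0 1 0 0.2;0 0 0 0 1 0 0.2'
python3 -m pendant '0 0 0 0 1 0 0.2;0 0 0 0 0 -1 0.2;0 0 0 0 0 -1 0.2;0 0 0 0 0 -1 0.2;0 0 0 0 0 -1 0.2;0 0 0 0 0 -1 0.2;0 0 0 0 0 -1 0.2;0 0 0 0 0 -1 0.2'
python3 -m pendant '0 0 0 0 0 -1 0.2;0 0 0 0 0 -1 0.2;0 0 0 0 0 -1 0.2;0 0 0 0 0 -1 0.2;0 0 0 0 0 -1 0.2;0 0 0 0 0 -1 0.2;0 0 0 0 0 -1 0.2;0 0 0 0 0 -1 0.2'
python3 -m pendant '0 0 0 0 0 -1 0.2;0 0 0 0 0 -1 0.2;0 0 0 0 0 -1 0.2;0 0 0 0 0 0 0.2'
python3 - <<'E'
from h import *
print(manip.read_state()['joint_positions'].round(3))
T=tool(-JZ,JY); g=C-118*JX+50*JY;g[2]=28
plan(g,T)
im=manip.read_camera("top")[:,:,::-1]; cv2.imwrite("pics/t9f.png",im); cv2.imwrite("pics/t9.png",cv2.resize(im[170:330,140:340],None,fx=4,fy=3.75,interpolation=cv2.INTER_CUBIC))
E
```

```text
time_s: 25.65
tcp_pos: [503.3, 377.2, 178.5]
ee_rot: [2.123, 2.23, -0.09]
force: [0.9, -0.1, 0.5]
opening: 56.5
time_s: 26.45
tcp_pos: [503.0, 376.9, 177.9]
ee_rot: [-1.376, -2.823, 0.002]
force: [-0.3, 0.6, 0.3]
opening: 56.1
time_s: 27.25
tcp_pos: [503.0, 376.9, 177.9]
ee_rot: [-0.328, -3.123, 0.002]
force: [-0.4, 0.2, -0.2]
opening: 56.3
time_s: 27.65
tcp_pos: [503.1, 377.0, 178.0]
ee_rot: [0.077, -3.139, 0.001]
force: [-0.4, 0.1, -0.4]
opening: 56.5
[ 0.463  0.222  1.637 -0.     1.285 -1.157]
t 27.65 tcp [503.1 377.  178. ] shift [ 2.08 -5.1   6.01] turn [-0.01 -0.02 -0.01] F [-0.4  0.1 -0.4] op 56.5
```

View pics/t9.png

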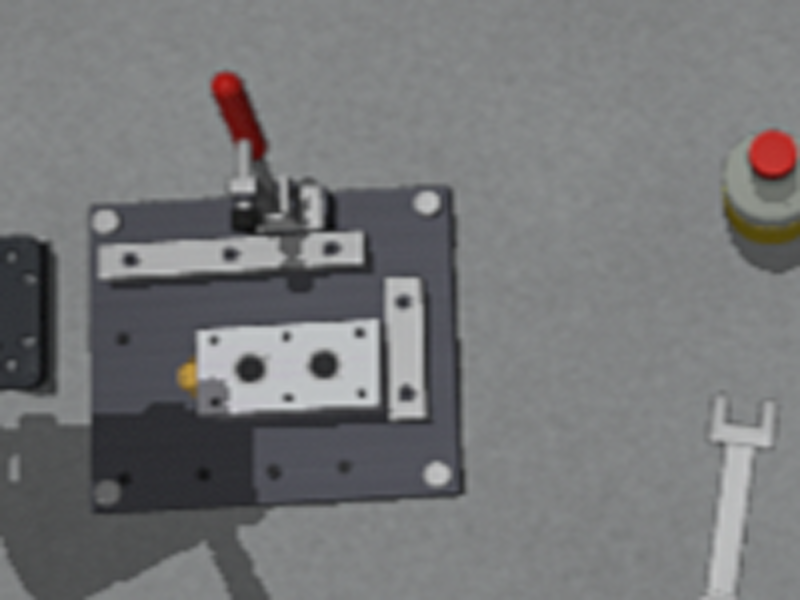

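The block is against the end stop and looks parallel to the fence, with about 40 mm left to slide. Now the two-finger push from the near side.

```bash
python3 -m pendant '0.3 -0.7 0 0 0 0 0.2;0.4 -1 0 0 0 0 0.2;0.4 -1 0 0 0 0 0.2;0.4 -1 0 0 0 0 0.2;0.4 -0.8 0 0 0 0 0.2;0.18 -0.6 0 0 0 0 0.2;0 0 0.8 0 0 0 0.2;0 0 1 0 0 0 0.2'
python3 -m pendant '0 0 1 0 0 0 0.2;0 0 1 0 0 0 0.2;0 0 0.9 0 0 0 0.2;0 0 0.8 0 0 0 0.2;0 0 0.5 0 0 0 0.2;0 0 0 0 0 0 0.2;0 0 0 0 0 0 0.2'
python3 - <<'E'
from h import *
T=tool(-JZ,JY); g=C-58*JX+50*JY;g[2]=28
plan(g,T)
E
```

```text
time_s: 28.5
tcp_pos: [459.2, 247.5, 134.8]
ee_rot: [-0.075, 3.137, 0.002]
force: [-0.6, 0.5, -0.5]
opening: 56.4
time_s: 29.2
tcp_pos: [458.4, 247.9, 29.4]
ee_rot: [-0.077, 3.14, 0.0]
force: [-0.4, 0.1, 0.1]
opening: 56.2
t 29.2 tcp [458.4 247.9  29.4] shift [-2.35 -0.03  0.06] turn [ 0.    0.01 -0.01] F [-0.4  0.1  0.1] op 56.2
```

```bash
python3 -m pendant '-0.3 0 0 0 0 0 0.2;-0.25 0 0 0 0 0 0.2;-0.2 0 0 0 0 0 0.2;-0.2 0 0 0 0 0 0.2;-0.2 0 0 0 0 0 0.2;-0.2 0 0 0 0 0 0.2;-0.2 0 0 0 0 0 0.2;-0.2 0 0 0 0 0 0.2'
python3 -m pendant '-0.15 0 0 0 0 0 0.2;-0.1 0 0 0 0 0 0.2;0 0 0 0 0 0 0.2;0 0 0 0 0 0 0.2'
python3 - <<'E'
from h import *
T=tool(-JZ,JY); g=C-58*JX+50*JY;g[2]=28
plan(g,T)
E
```

```text
time_s: 30.0
tcp_pos: [499.1, 250.0, 29.1]
ee_rot: [0.078, -3.133, 0.001]
force: [-12.5, -0.2, 10.4]
opening: 56.3
time_s: 30.4
tcp_pos: [506.2, 250.3, 29.0]
ee_rot: [0.078, -3.135, 0.001]
force: [-7.6, -0.4, 6.1]
opening: 56.4
t 30.4 tcp [506.2 250.3  29. ] shift [-0.44 -0.04  0.04] turn [-0.   -0.06 -0.  ] F [-7.6 -0.4  6.1] op 56.4
```

```bash
python3 -m pendant '-0.1 0 0 0 0 0 0.2;-0.1 0 0 0 0 0 0.2;0 0 0 0 0 0 0.2;0 0 0 0 0 0 0.2'
python3 -m pendant '-0.06 0 0 0 0 0 0.2;0 0 0 0 0 0 0.2;0 0 0 0 0 0 0.2'
python3 -m pendant '-0.06 0 0 0 0 0 0.2;0 0 0 0 0 0 0.2;0 0 0 0 0 0 0.2'
```

```text
time_s: 30.8
tcp_pos: [511.2, 250.6, 29.0]
ee_rot: [0.078, -3.135, 0.001]
force: [-8.2, -1.1, 6.2]
opening: 56.4
time_s: 31.1
tcp_pos: [512.2, 250.7, 29.0]
ee_rot: [0.078, -3.134, 0.001]
force: [-8.8, -0.4, 7.7]
opening: 56.5
time_s: 31.4
tcp_pos: [513.8, 250.7, 29.0]
ee_rot: [0.078, -3.134, 0.001]
force: [-9.4, 0.5, 7.0]
opening: 56.4
```

```bash
python3 -m pendant '-0.06 0 0 0 0 0 0.2;-0.04 0 0 0 0 0 0.2;0 0 0 0 0 0 0.2'
python3 -m pendant '-0.05 0 0 0 0 0 0.2;0 0 0 0 0 0 0.2;0 0 0 0 0 0 0.2'
python3 -m pendant '-0.05 0 0 0 0 0 0.2;0 0 0 0 0 0 0.2;0 0 0 0 0 0 0.2'
python3 - <<'E'
from h import *
T=tool(-JZ,JY); g=C-58*JX+50*JY;g[2]=28
plan(g,T)
im=manip.read_camera("top")[:,:,::-1]; cv2.imwrite("pics/t10f.png",im); cv2.imwrite("pics/t10.png",cv2.resize(im[200:320,140:280],None,fx=5.7,fy=5,interpolation=cv2.INTER_CUBIC))
E
```

```text
time_s: 31.7
tcp_pos: [514.0, 250.7, 29.0]
ee_rot: [0.078, -3.128, 0.002]
force: [-18.8, -1.8, 15.7]
opening: 56.6
time_s: 32.0
tcp_pos: [513.9, 250.7, 29.0]
ee_rot: [0.078, -3.125, 0.003]
force: [-22.3, -2.8, 19.1]
opening: 56.2
time_s: 32.3
tcp_pos: [513.9, 250.7, 29.0]
ee_rot: [0.078, -3.122, 0.004]
force: [-26.8, -2.8, 22.5]
opening: 56.4
t 32.3 tcp [513.9 250.7  29. ] shift [-0.13 -0.04  0.04] turn [-0.02 -0.21  0.  ] F [-26.8  -2.8  22.5] op 56.4
```

View pics/t10.png

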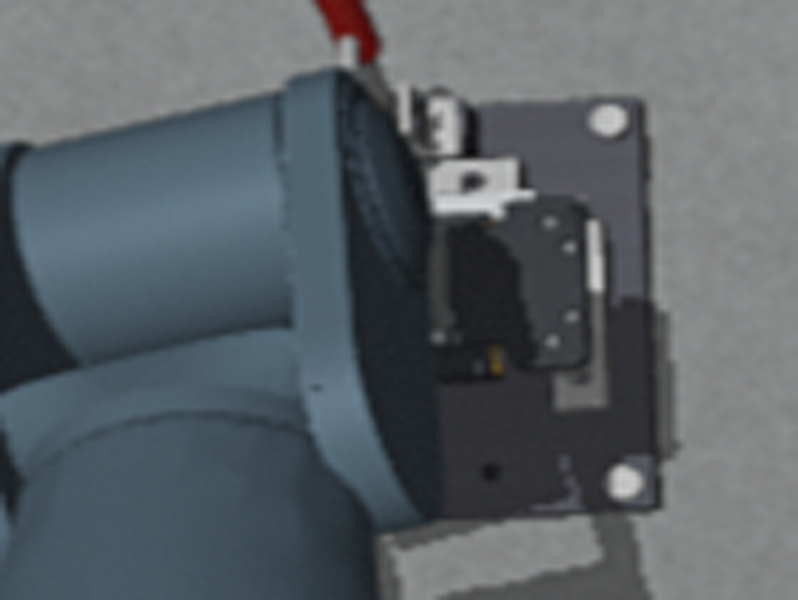

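```bash
python3 -m pendant '0.5 0 0 0 0 0 0.2;0.5 0 0 0 0 0 0.2;0.3 0 -0.5 0 0 0 0.2;0 0 -1 0 0 0 0.2;0.5 0 -1 0 0 0 0.2;0.5 0 -1 0 0 0 0.2;0.5 0 -1 0 0 0 0.2;0.5 0 -1 0 0 0 0.2'
python3 -m pendant '0.5 -1 -0.5 0 0 0 0.2;0.5 -1 0 0 0 0 0.2;0 -1 0 0 0 0 0.2;0 -1 0 0 0 0 0.2;0 -1 0 0 0 0 0.2;0 -0.5 0 0 0 0 0.2;0 0 0 0 0 0 0.2'
python3 - <<'E'
from h import *
im=manip.read_camera("top")[:,:,::-1]; cv2.imwrite("pics/t11f.png",im); cv2.imwrite("pics/t11.png",cv2.resize(im[200:320,140:280],None,fx=5.7,fy=5,interpolation=cv2.INTER_CUBIC))
m=manip.camera_model("wrist"); np.save("mw.npy",m,allow_pickle=True)
im=manip.read_camera("wrist")[:,:,::-1]; cv2.imwrite("pics/w11.png",im)
E
```

```text
time_s: 33.15
tcp_pos: [438.0, 246.7, 167.5]
ee_rot: [-0.078, 3.14, 0.0]
force: [-0.8, 0.8, -0.0]
opening: 56.1
time_s: 33.85
tcp_pos: [420.6, 107.3, 179.1]
ee_rot: [-0.074, 3.14, 0.0]
force: [0.2, 0.2, -0.8]
opening: 56.4
```

View pics/t11.png

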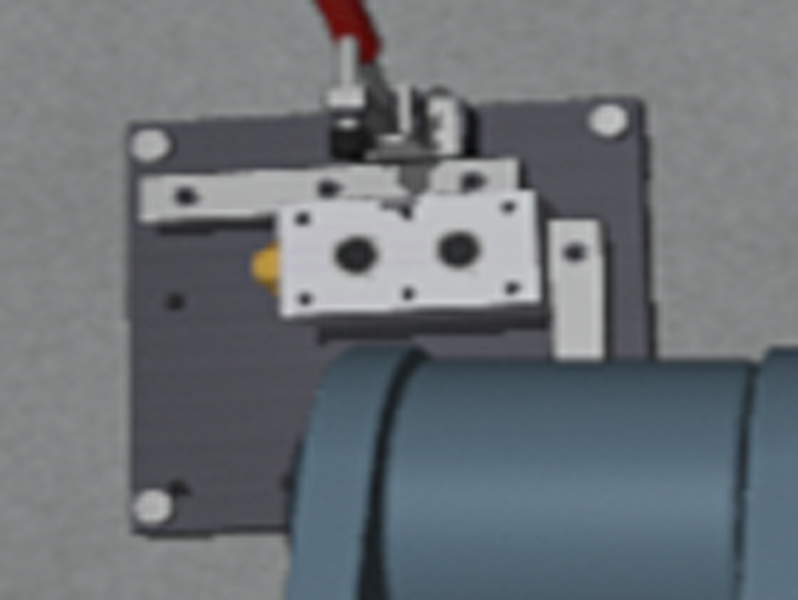

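View pics/w11.png

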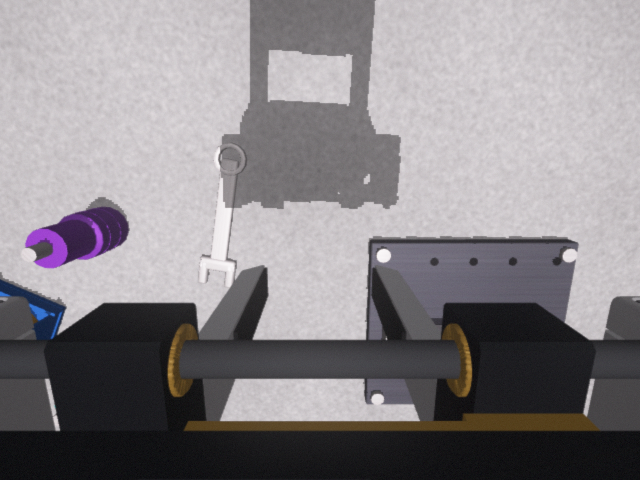

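```bash
python3 - <<'E'
from h import *
m=manip.camera_model("top")
def J(P): d=P-C; return np.array([d@JX,d@JY,P[2]-16])
for f,roi in (("pics/t9f.png",(186,253,238,284)),("pics/t11f.png",(186,238,236,266))):
    im=cv2.imread(f); g=cv2.cvtColor(im,cv2.COLOR_BGR2GRAY)
    mk=white(im,roi,150); mk=cv2.morphologyEx(mk,cv2.MORPH_CLOSE,np.ones((7,7)))
    cs,_=cv2.findContours(mk,0,1); c=max(cs,key=cv2.contourArea)
    P=np.array([J(onz(m,p,61))[:2] for p in c[:,0,:]],np.float32); r=cv2.minAreaRect(P); b=cv2.boxPoints(r)
    print(f,np.round(r,2) if 0 else r,b.round(1).tolist())
    print(cv2.boundingRect(c))
    big=cv2.resize(im[225:285,180:260],None,fx=9,fy=9,interpolation=cv2.INTER_CUBIC); cv2.imwrite(f.replace("f.png","z.png"),big)
E
```

```text
pics/t9f.png ((-62.199012756347656, 46.1390380859375), (52.04372024536133, 106.55758666992188), 0.5873933434486389) [[-88.80000305175781, 99.0999984741211], [-87.69999694824219, -7.400000095367432], [-35.599998474121094, -6.900000095367432], [-36.70000076293945, 99.69999694824219]]
(189, 253, 49, 27)
pics/t11f.png ((-23.140701293945312, 52.43206787109375), (105.71540069580078, 54.32450485229492), 89.12144470214844) [[-51.099998474121094, -0.0], [3.200000047683716, -0.800000011920929], [4.800000190734863, 104.9000015258789], [-49.5, 105.69999694824219]]
(186, 238, 49, 25)
```

View pics/t11z.png

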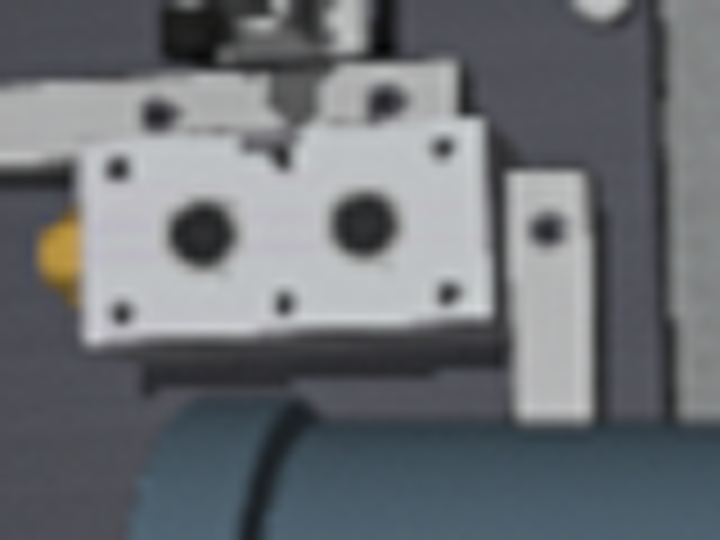

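View pics/t9z.png

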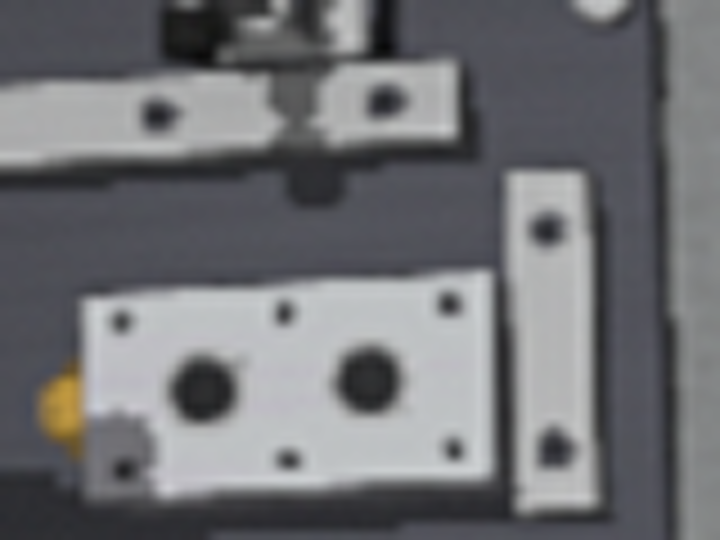

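```bash
python3 - <<'E'
from h import *
m=manip.camera_model("top")
def J(P): d=P-C; return np.array([d@JX,d@JY,P[2]-16]).round(1)
for p in [(80,143),(483,119),(493,316),(85,347)]: print(J(onz(m,(180+(p[0]-4)/9,225+(p[1]-4)/9),61)))
print("stop face corners");
for p in [(508,172),(516,420)]: print(J(onz(m,(180+(p[0]-4)/9,225+(p[1]-4)/9),36)))
E
```

```text
[-1.  99.5 45. ]
[-1.3  0.4 45. ]
[-50.   -0.6  45. ]
[-51.4  99.1  45. ]
stop face corners
[-10.4  -0.6  20. ]
[-72.8  -0.6  20. ]
```

The top view puts the block at about x -50.7 to -1.2 and y 0 to 99.5 in the fixture frame. So it's at the fence and the stop within measurement. I'll now press on the fitting end to confirm the stop contact, with the fingers closed and the tool leaning 30° back, clear of the clamp.

```bash
python3 -m pendant '0 0 0 0 -1 0 -1;0 0 0 0 -1 0 -1;0 0 0 0 -1 0 -1;0 0 0 0 -1 0 -1;0 0 0 0 -1 0 -1;0 0 0 0 -1 0 -1;0 0 0 0 0 0 -1;0 0 0 0 0 0 -1'
python3 - <<'E'
from h import *
a=np.radians(30);z=np.sin(a)*JX-np.cos(a)*JZ; T=tool(z,JY); g=C-25*JX+142*JY;g[2]=34
plan(g-146*z,T); plan(g,T); print(manip.read_state()['joint_positions'].round(2))
im=manip.read_camera("side")[:,:,::-1]; cv2.imwrite("pics/s12f.png",im);cv2.imwrite("pics/s12.png",cv2.resize(im[280:440,210:390],None,fx=4.4,fy=3.75,interpolation=cv2.INTER_CUBIC))
E
```

```text
time_s: 34.75
tcp_pos: [420.3, 108.8, 179.3]
ee_rot: [-0.066, 2.618, 0.018]
force: [0.9, 0.4, -0.4]
opening: 0.6
t 34.75 tcp [420.3 108.8 179.3] shift [-1.84  9.12  1.93] turn [ 0.01 -0.01  0.01] F [ 0.9  0.4 -0.4] op 0.6
t 34.75 tcp [420.3 108.8 179.3] shift [-1.84  9.12  7.77] turn [ 0.01 -0.01  0.01] F [ 0.9  0.4 -0.4] op 0.6
[-0.04 -0.7   2.46  0.06  0.86 -1.69]
```

View pics/s12.png

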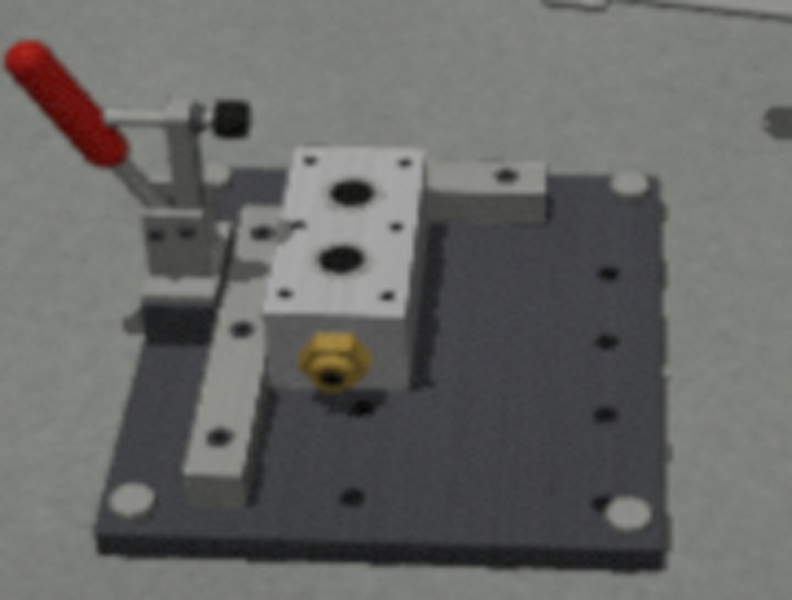

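```bash
python3 -m pendant '-0.2 0.6 0 0 0 0 -1;-0.2 1 0 0 0 0 -1;-0.2 1 0 0 0 0 -1;-0.2 1 0 0 0 0 -1;-0.2 1 0 0 0 0 -1;-0.2 1 0 0 0 0 -1;-0.2 1 0 0 0 0 -1;-0.2 1 0 0 0 0 -1'
python3 -m pendant '-0.24 1 0 0 0 0 -1;0 0.52 0.5 0 0 0 -1;0 0 1 0 0 0 -1;0 0 1 0 0 0 -1;0 0 1 0 0 0 -1;0 0 1 0 0 0 -1;0 0 1 0 0 0 -1;0 0 0 0 0 0 -1'
python3 - <<'E'
from h import *
a=np.radians(30);z=np.sin(a)*JX-np.cos(a)*JZ; T=tool(z,JY); g=C-25*JX+142*JY;g[2]=34
plan(g,T)
E
```

```text
time_s: 35.6
tcp_pos: [446.4, 301.7, 199.1]
ee_rot: [-0.066, 2.618, 0.017]
force: [0.4, -0.9, 0.3]
opening: 0.2
time_s: 36.4
tcp_pos: [517.3, 340.7, 79.0]
ee_rot: [-0.065, 2.623, 0.013]
force: [0.3, -0.2, -0.3]
opening: 0.6
t 36.4 tcp [517.3 340.7  79. ] shift [-0.09  0.06  2.12] turn [-0.04 -0.07  0.  ] F [ 0.3 -0.2 -0.3] op 0.6
```

```bash
python3 -m pendant '-0.09 0 0.8 0 0 0 -1;0 0 0.7 0 0 0 -1;0 0 0.6 0 0 0 -1;0 0 0 0 0 0 -1;0 0 0 0 0 0 -1'
python3 - <<'E'
from h import *
a=np.radians(30);z=np.sin(a)*JX-np.cos(a)*JZ; T=tool(z,JY); g=C-25*JX+142*JY;g[2]=34
plan(g,T)
im=manip.read_camera("side")[:,:,::-1]; cv2.imwrite("pics/s13.png",cv2.resize(im[280:440,210:390],None,fx=4.4,fy=3.75,interpolation=cv2.INTER_CUBIC))
E
```

```text
time_s: 36.9
tcp_pos: [545.9, 343.3, 39.2]
ee_rot: [-0.065, 2.617, 0.018]
force: [-0.0, -0.1, -0.7]
opening: 0.4
t 36.9 tcp [545.9 343.3  39.2] shift [0.12 0.01 0.17] turn [ 0.  0. -0.] F [-0.  -0.1 -0.7] op 0.4
```

View pics/s13.png

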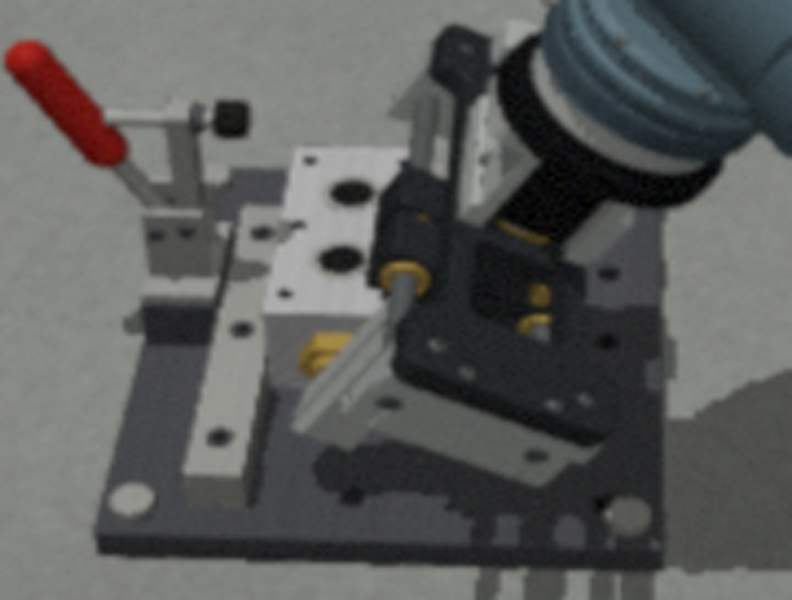

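```bash
python3 -m pendant '0 -0.2 0 0 0 0 -1;0 -0.2 0 0 0 0 -1;0 -0.1 0 0 0 0 -1;0 0 0 0 0 0 -1'
python3 -m pendant '0 -0.06 0 0 0 0 -1;0 -0.04 0 0 0 0 -1;0 0 0 0 0 0 -1'
python3 -m pendant '0 -0.05 0 0 0 0 -1;0 0 0 0 0 0 -1'
```

```text
time_s: 37.35
tcp_pos: [546.3, 329.8, 38.8]
ee_rot: [-0.064, 2.617, 0.017]
force: [-0.6, -0.4, -0.0]
opening: 0.4
time_s: 37.65
tcp_pos: [546.4, 327.7, 38.5]
ee_rot: [-0.065, 2.617, 0.017]
force: [-0.7, -0.4, 0.1]
opening: 0.4
time_s: 37.85
tcp_pos: [546.5, 326.7, 38.5]
ee_rot: [-0.065, 2.617, 0.018]
force: [-1.2, 0.9, 0.2]
opening: 0.8
```

```bash
python3 -m pendant '0 -0.05 0 0 0 0 -1;0 0 0 0 0 0 -1'
python3 -m pendant '0 -0.05 0 0 0 0 -1;0 0 0 0 0 0 -1'
python3 -m pendant '0 -0.04 0 0 0 0 -1;0 0 0 0 0 0 -1'
```

```text
time_s: 38.05
tcp_pos: [546.6, 325.8, 38.7]
ee_rot: [-0.065, 2.616, 0.019]
force: [-0.7, 3.4, 0.6]
opening: 0.2
time_s: 38.25
tcp_pos: [546.7, 325.1, 39.0]
ee_rot: [-0.065, 2.616, 0.021]
force: [-2.4, 5.8, 1.8]
opening: 0.4
time_s: 38.45
tcp_pos: [546.8, 324.8, 39.1]
ee_rot: [-0.066, 2.615, 0.022]
force: [-1.6, 8.9, 0.6]
opening: 0.3
```

```bash
python3 -m pendant '0 -0.05 0 0 0 0 -1;0 0 0 0 0 0 -1'
python3 -m pendant '0 -0.05 0 0 0 0 -1;0 0 0 0 0 0 -1'
python3 -m pendant '0 -0.05 0 0 0 0 -1;0 0 0 0 0 0 -1'
```

```text
time_s: 38.65
tcp_pos: [546.9, 324.4, 39.4]
ee_rot: [-0.066, 2.614, 0.025]
force: [-3.0, 12.5, 0.5]
opening: 0.8
time_s: 38.85
tcp_pos: [547.0, 324.0, 39.7]
ee_rot: [-0.066, 2.613, 0.027]
force: [-5.2, 15.4, 0.7]
opening: 0.4
time_s: 39.05
tcp_pos: [547.1, 323.4, 40.1]
ee_rot: [-0.066, 2.613, 0.029]
force: [-5.7, 18.3, 3.4]
opening: 0.4
```

```bash
python3 -m pendant '0 0.4 0 0 0 0 -1;0 0.6 0 0 0 0 -1;0 0 -0.6 0 0 0 -1;0 0 -1 0 0 0 -1;0 0 -1 0 0 0 -1;0 0 -1 0 0 0 -1;0 0 -1 0 0 0 -1;0 0 -1 0 0 0 -1'
python3 -m pendant '0 0.5 -1 0 0 0 -0.2;0 1 0 0 0 0 -0.2;0 1 0 0 0 0 -0.2;0 1 0 0 0 0 -0.2;0 1 0 0 0 0 0.2;0 1 0 0 0 0 0.2;0 0 0 0 0 0 0.2'
python3 - <<'E'
from h import *
for n in ("top","side"):
    im=manip.read_camera(n)[:,:,::-1]; cv2.imwrite(f"pics/{n}14f.png",im)
im=cv2.imread("pics/top14f.png"); cv2.imwrite("pics/t14z.png",cv2.resize(im[225:285,180:260],None,fx=9,fy=9,interpolation=cv2.INTER_CUBIC))
im=cv2.imread("pics/side14f.png");cv2.imwrite("pics/s14z.png",cv2.resize(im[310:390,250:350],None,fx=7.5,fy=7.5,interpolation=cv2.INTER_CUBIC))
E
```

```text
time_s: 39.85
tcp_pos: [474.9, 340.0, 160.2]
ee_rot: [-0.065, 2.618, 0.015]
force: [-0.7, -0.4, -0.2]
opening: 0.2
time_s: 40.55
tcp_pos: [456.2, 479.1, 181.2]
ee_rot: [-0.068, 2.617, 0.017]
force: [0.1, -0.4, -0.6]
opening: 52.8
```

View pics/t14z.png

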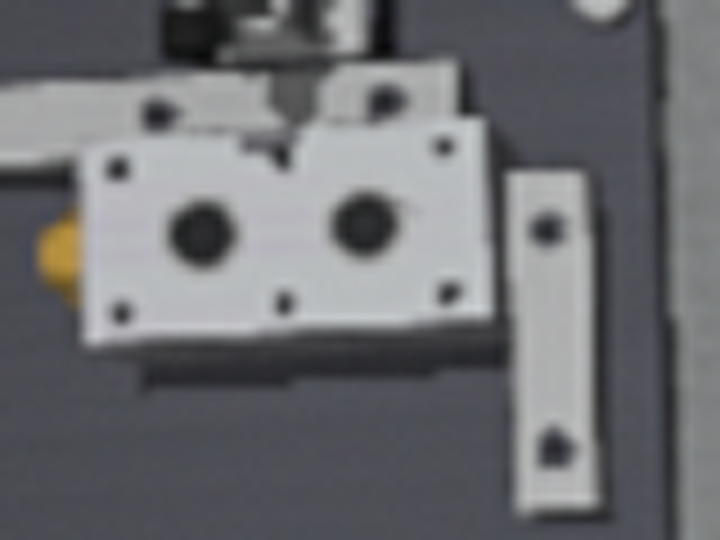

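View pics/s14z.png

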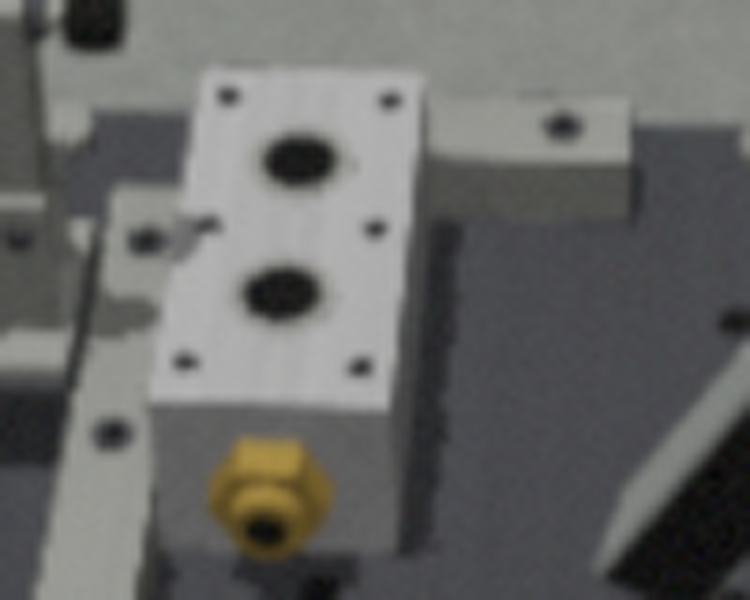

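Both views show the block unmoved by the end push: the corners are at the same pixels, (483,119) and (85,347) in the crop. So it was already home on the stop. I'll finish with one more low two-finger press to the fence, tool leaning back.

```bash
python3 - <<'E'
from h import *
a=np.radians(30);z=np.sin(a)*JX-np.cos(a)*JZ; T=tool(z,JY); g=C-85*JX+50*JY;g[2]=36
plan(g-120*z,T)
plan(g,T)
E
python3 -m pendant '0 -0.6 0 0 0 0 0.2;0 -1 0 0 0 0 0.2;0 -1 0 0 0 0 0.2;0 -1 0 0 0 0 0.2;0 -1 0 0 0 0 0.2;0 -1 0 0 0 0 0.2;0 -1 0 0 0 0 0.2;0 -1 0 0 0 0 0.2'
python3 -m pendant '0 -1 0 0 0 0 0.2;0 -0.5 0 0 0 0 0.2;0 0 0 0 0 0 0.2'
python3 - <<'E'
from h import *
a=np.radians(30);z=np.sin(a)*JX-np.cos(a)*JZ; T=tool(z,JY); g=C-85*JX+50*JY;g[2]=36
plan(g,T)
E
```

```text
t 40.65 tcp [456.2 476.9 180.7] shift [ 2.12 -9.19  0.68] turn [-0.02 -0.01  0.01] F [ 0.2 -0.1 -0.3] op 55.9
t 40.65 tcp [456.2 476.9 180.7] shift [ 2.11 -9.18  5.48] turn [-0.02 -0.01  0.01] F [ 0.2 -0.1 -0.3] op 55.9
time_s: 41.45
tcp_pos: [465.3, 285.4, 181.0]
ee_rot: [-0.064, 2.618, 0.016]
force: [0.8, -0.6, -0.7]
opening: 56.6
time_s: 41.75
tcp_pos: [467.3, 247.8, 181.0]
ee_rot: [-0.06, 2.618, 0.015]
force: [0.1, 0.7, 0.3]
opening: 56.8
t 41.75 tcp [467.3 247.8 181. ] shift [ 2.11 -0.01  5.48] turn [-0.03 -0.   -0.04] F [0.1 0.7 0.3] op 56.8
```

```bash
python3 -m pendant '0.7 0 0.3 0 0 0 0.2;0.7 0 0.8 0 0 0 0.2;0.7 0 1 0 0 0 0.2;0 0 1 0 0 0 0.2;0 0 1 0 0 0 0.2;0 0 0.9 0 0 0 0.2;0 0 0.4 0 0 0 0.2;0 0 0 0 0 0 0.2'
python3 -m pendant '0 0 0 0 0 0 0.2;-0.2 0 0.12 0 0 0 0.2;-0.2 0 0.12 0 0 0 0.2;-0.1 0 0.06 0 0 0 0.2;0 0 0 0 0 0 0.2'
python3 - <<'E'
from h import *
a=np.radians(30);z=np.sin(a)*JX-np.cos(a)*JZ; T=tool(z,JY); g=C-61*JX+50*JY;g[2]=36
plan(g,T)
E
```

```text
time_s: 42.55
tcp_pos: [488.8, 250.9, 36.4]
ee_rot: [-0.065, 2.621, 0.016]
force: [0.2, -0.4, 0.5]
opening: 56.5
time_s: 43.05
tcp_pos: [505.0, 252.2, 38.6]
ee_rot: [-0.065, 2.616, 0.018]
force: [-0.1, 0.1, 0.0]
opening: 56.1
t 43.05 tcp [505.  252.2  38.6] shift [-0.26 -0.11  0.27] turn [-0.    0.01 -0.01] F [-0.1  0.1  0. ] op 56.1
```

```bash
python3 -m pendant '-0.08 -0.05 0.05 0 0 0 0.2;-0.08 -0.05 0.05 0 0 0 0.2;0 0 0 0 0 0 0.2'
python3 -m pendant '-0.05 0 0.03 0 0 0 0.2;0 0 0 0 0 0 0.2'
python3 -m pendant '-0.05 0 0.03 0 0 0 0.2;0 0 0 0 0 0 0.2'
```

```text
time_s: 43.35
tcp_pos: [509.3, 249.6, 37.8]
ee_rot: [-0.065, 2.617, 0.017]
force: [-0.5, -0.7, -0.1]
opening: 56.3
time_s: 43.55
tcp_pos: [510.6, 249.9, 37.8]
ee_rot: [-0.065, 2.617, 0.017]
force: [0.1, -0.7, 0.2]
opening: 56.8
time_s: 43.75
tcp_pos: [512.1, 250.0, 37.8]
ee_rot: [-0.065, 2.617, 0.017]
force: [0.7, 0.2, 0.1]
opening: 56.6
```

```bash
python3 -m pendant '-0.05 0 0.03 0 0 0 0.2;-0.05 0 0.03 0 0 0 0.2;0 0 0 0 0 0 0.2'
python3 -m pendant '-0.05 0 0.03 0 0 0 0.2;0 0 0 0 0 0 0.2'
python3 -m pendant '-0.05 0 0.03 0 0 0 0.2;0 0 0 0 0 0 0.2'
```

```text
time_s: 44.05
tcp_pos: [515.1, 250.1, 37.8]
ee_rot: [-0.065, 2.617, 0.018]
force: [-0.1, -0.2, 0.5]
opening: 56.1
time_s: 44.25
tcp_pos: [516.0, 250.1, 37.4]
ee_rot: [-0.065, 2.618, 0.017]
force: [-1.9, 0.3, 1.3]
opening: 56.0
time_s: 44.45
tcp_pos: [516.6, 250.2, 37.2]
ee_rot: [-0.065, 2.62, 0.016]
force: [-9.3, -0.9, 7.3]
opening: 56.6
```

```bash
python3 -m pendant '-0.05 0 0.03 0 0 0 0.2;0 0 0 0 0 0 0.2'
python3 -m pendant '-0.04 0 0.02 0 0 0 0.2;0 0 0 0 0 0 0.2;0 0 0 0 0 0 0.2'
```

```text
time_s: 44.65
tcp_pos: [516.9, 250.1, 36.6]
ee_rot: [-0.065, 2.622, 0.016]
force: [-16.7, -0.1, 13.1]
opening: 56.6
time_s: 44.95
tcp_pos: [517.0, 250.1, 36.4]
ee_rot: [-0.066, 2.624, 0.015]
force: [-21.8, 0.4, 18.4]
opening: 56.3
```

The press stalled firmly at 22 N with no slide. I'll back off and take a last look.

```bash
python3 -m pendant '0.4 0 -0.23 0 0 0 0.2;0.5 0 -0.3 0 0 0 0.2;0.2 0 -0.8 0 0 0 0.2;0 0 -1 0 0 0 0.2;0 0 -1 0 0 0 0.2;0 0 -1 0 0 0 0.2;0 -0.5 -1 0 0 0 0.2;0 -1 -0.5 0 0 0 0.2'
python3 -m pendant '0 -1 0 0 0 0 0.2;0 -1 0 0 0 0 0.2;0 -1 0 0 0 0 0.2;0 -1 0 0 0 0 0.2;0 -0.5 0 0 0 0 0.2;0 0 0 0 0 0 0.2;0 0 0 0 0 0 0.2'
python3 - <<'E'
from h import *
for n in ("top","side"):
    im=manip.read_camera(n)[:,:,::-1]; cv2.imwrite(f"pics/{n}15f.png",im)
im=cv2.imread("pics/top15f.png"); z=cv2.resize(im[225:285,180:260],None,fx=6,fy=6,interpolation=cv2.INTER_CUBIC)
im2=cv2.imread("pics/side15f.png");y=cv2.resize(im2[130:430,200:420],None,fx=1.2*1.2,fy=1.2,interpolation=cv2.INTER_CUBIC)
cv2.imwrite("pics/f15.png",np.hstack([z,y]))
s=manip.read_state();print(s['force'],s['tcp_pos'])
a=cv2.imread("pics/top14f.png").astype(int)[235:270,184:238];b=im.astype(int)[235:270,184:238];print(abs(a-b).mean(),abs(a-b).max())
E
```

```text
time_s: 45.75
tcp_pos: [425.8, 209.0, 152.5]
ee_rot: [-0.069, 2.614, 0.02]
force: [1.0, -0.7, 0.1]
opening: 56.3
time_s: 46.45
tcp_pos: [431.3, 95.7, 150.3]
ee_rot: [-0.064, 2.617, 0.017]
force: [-0.1, 0.3, -0.4]
opening: 56.3
[-0.06709492  0.27907139 -1.1367496 ] [431.10246789  96.37828169 150.11284113]
3.909700176366843 22
```

View pics/f15.png

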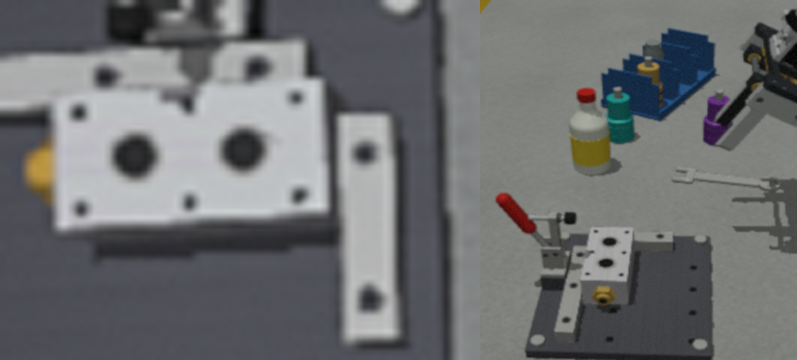

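View pics/top15f.png

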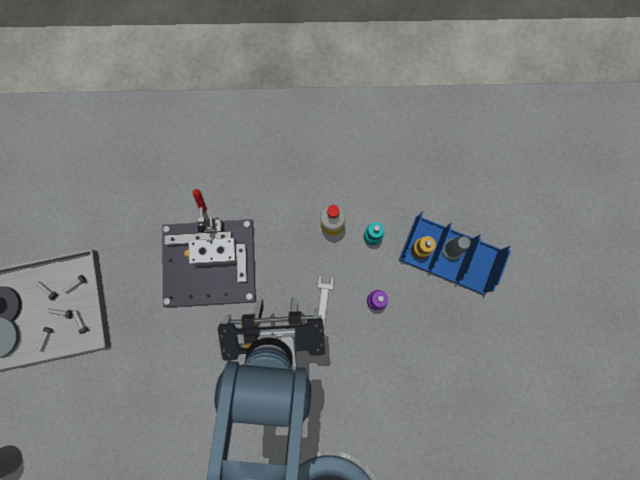

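```bash
python3 -c "
from bench import manip
print(manip.finish_job())"
```

```text
the job is handed in; nothing more can be done
None
```

The valve block is loaded in the drilling fixture, ported face up and plain end against the end stop, and I handed the job in at about 46.5 s of the 67 s.

**What I did**
- I lifted the block out of the right-hand slot by its 45 mm thickness and stood it on the plate. I then regripped it across its width with the tool tilted 45°, and laid it down gently.
- Still gripping it, I slid it to the end stop, where it stalled at 15 N, and released it.
- I then pushed it to the long fence with two fingers, where it stalled at 27 N.

**Last checks**
- **Seating:** the press on the fitting end (18 N) and the second press to the fence (22 N) left the block where it was, to camera accuracy. During the end press the tool crept about 3 mm; I put that down to flex, since the block did not move in the picture.
- **Position:** the top camera gave x about -51 to -1 mm and y about 0 to 99.5 mm in the fixture frame. The 1 mm at the fence is within the 2 mm calibration error, so flushness there rests mainly on the pushes stalling.
- **Force direction:** while pushing to the fence, the wrist also read an upward force about 0.8 times the push. I did not explain it, and the block stayed flat.
- **Other items:** the bottle, spanner, bonnet and cartridge show at the same places as at the start. The gripper was about 150 mm up and touching nothing.

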